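Put the scanner's calibration plate away in its clamshell case

TASK

Open the hinged case, take the glass calibration plate off the green fingerprint scanner and put it in the case's metal nest, its front edge tucked fully under the yellow ledge next to the lid's tab side and its rear edge down in front of the low yellow stop, lying flat; then close the lid completely. The nest is fixed somewhere along the case that nobody has measured, so feel for it; push the plate only gently (over 20 N against the case chips it) and leave the other things on the desk where they are.

Things in the scene. Friction and masses are not known exactly. Their poses are not given: they have to be found in the camera images.
- plate_center (a point): Centre of the calibration plate, a loose black-framed glass slab 60 (its x) x 40 (its y) x 10 mm thick (its z, pointing up), 90 g, lying on the scanner's green platen with its face up. Grasp it across its 40 mm sides. Either end may go under the ledge. Pressed against the case with over 20 N it chips.
- scanner: Fixed white fingerprint scanner 280 (x) x 260 (y) x 110 mm high; origin at the centre of its underside. Its flat top, with the green platen, is 110 mm above the desk.
- case: Fixed dark clamshell case 130 x 130 mm, 48.5 mm high when shut; origin at the centre of its underside on the desk, x from the tab (front) side to the hinge (rear) side. Floor and walls 4 mm thick, rim 34 mm above the desk. Inside, on its centre line, a metal nest holds the plate. Nothing obstructs fingers beside the nest to 48 mm either side of the centre line; 22 mm high foam beyond.
- case_rest (a point): Fixed in the case at its x = -12, y = 0, 19 mm above the desk; axes as the case's. Mean place of the seated plate's centre. The nest is a pedestal 65 mm long (x), 30 mm wide, top 14 mm above the desk. The WHOLE nest is shifted along x by an unmeasured -10 to +10 mm, new each time: visible once the lid is open, or found by touch. It does not give under less than 60 N.
- ledge_mean (a point): Mean place (fixed in the case, nest shift not included) of the foot of the nest's front wall: case x = -44.5, 14 mm above the desk. The wall carries a yellow ledge reaching 9 mm rearward over the pedestal, underside 14 and top 18 mm above the pedestal. Ledge and wall are 56 mm wide. Under it two cheeks, 46 mm apart, reach 11 mm rearward. Tilt the plate about 15 degrees, front edge down, to slide it in.
- stop_mean (a point): Mean place (nest shift not included) of the front face of the yellow stop at the pedestal's rear end: case x = +20.5, 14 mm above the desk. The stop is 6 mm high, 5 mm thick, 30 mm wide. From ledge to stop is only 56 mm, from wall to stop 65 mm: the 60 mm plate cannot go down level, but its rear edge drops in once its front edge has met the wall under the ledge.
- lid (a joint): Lid angle in rad: 0 shut, 1.75 fully open against its stop. The hinge is stiff (0.16 N m), so the lid stays wherever it is left; about 1 to 2 N at the tab moves it. The lid is a slab 130 x 130 x 14 mm, 150 g.
- lid_tab (a point): Centre of the orange tab on the lid's front edge: 26 mm wide (y) x 10 mm thick, sticking out 30 mm beyond the lid's edge (this point is 18 mm beyond the edge). x points from the tab to the hinge, z is the lid's outer side. It can be pinched across its 26 mm width, parallel to the hinge axis, so that it turns between the fingers as the lid swings.
- lid_hinge (a point): Point on the hinge axis, mid-width, at case x = +65, 34.5 mm above the desk; the axis runs along the case's y. The tab's centre is 148 mm from it along the lid and 7 mm towards the lid's outer side.
- ink_slab: Bystander: black slab 70 x 45 x 12 mm, loose; origin under its centre. Not the plate.
- tumbler: Bystander: black tumbler, 72 mm across, 120 mm tall; origin under its centre.
- powder_jar: Bystander: amber jar with a blue cap, 60 mm across, 75 mm tall; origin under its centre.
- loupe: Bystander: dark steel magnifier, 52 mm across, 45 mm tall; origin under its centre.
- stamp: Bystander: wooden stamp 60 x 30 mm, 68 mm tall; origin under its centre.
- card_box: Bystander: cardboard box 110 x 80 x 40 mm; origin under its centre.
Things that resemble listed ones, but are neither listed nor needed, are in the scene too. Leave any pink look-alike of the part that bears plate_center alone.

How it is judged (in metres and radians):
On the way, in this order (a step that is already met when the one before it is completed fails the run):
1. the lid stands open (1.3 rad or more) with the plate still on the scanner (value of joint lid above 1.3 rad and distance of plate_center from where it was at the start of the episode below 0.02 m), for 0.2 s.
2. the plate lies seated in the nest, let go, the lid still open (z of plate_center in the frame of case_rest between -0.002 and 0.002 m and x of plate_center in the frame of case_rest between -0.014 and 0.014 m and y of plate_center in the frame of case_rest between -0.006 and 0.006 m and angle between plate_center's own z axis and vertical below 0.05 rad and angle between the x axis of plate_center and the x axis of case_rest, either way round below 0.15 rad and value of joint lid above 1 rad and contact force between plate and the fingers below 0.1 N), for 0.2 s.
At the end, for the whole second after the job is handed in: The lid is shut (under 0.03 rad) and the plate lies still, flat in the nest under the ledge: its centre at the seated height within 2 mm, within 14 mm along and 6 mm across of the case_rest point, tilted under 0.05 rad and its long side along the case's x within 0.15 rad (z of plate_center in the frame of case_rest between -0.002 and 0.002 m and x of plate_center in the frame of case_rest between -0.014 and 0.014 m and y of plate_center in the frame of case_rest between -0.006 and 0.006 m and angle between plate_center's own z axis and vertical below 0.05 rad and angle between the x axis of plate_center and the x axis of case_rest, either way round below 0.15 rad and value of joint lid below 0.03 rad and linear speed of plate below 0.01 m/s); the robot touches nothing.
It fails at once if the plate is pressed or knocked against the case, nest or lid with more than 20 N (contact force between plate and case above 20 N).
It fails at once if one of the other loose things on the desk is moved by more than 25 mm (distance of any of ink_slab, tumbler, powder_jar, loupe, stamp, card_box from where it was at the start of the episode above 0.025 m).
It also fails if it takes over 72 s, if anything falls off the work surface, if the arm or the gripper's body presses on something with over 40 N, if the wrist force passes 120 N, or if a joint passes its speed limit or range.

ROBOT

A 6-joint arm with a two-finger parallel gripper is mounted at the origin on the work surface. World frame = base frame: x ahead of the robot, y to its left, z up, the work surface at z = 0. Lengths are in mm, angles in rad, forces in N, time in s.
With the tool pointing down it reaches from about 250 to 775 mm from the base axis. Payload 8.9 kg.
Tool frame: the origin (TCP) lies midway between the tips of the shut fingers; the grasp point (between the pads) lies 19 mm behind it; z points along the fingers, y is the line along which they close (so a half turn about z gives the same grasp; the last joint's range is limited). The gripper opens to 85 mm and grips with 20 to 120 N. Pads are 22 mm wide; open, the fingers measure 114 mm over their backs; the gripper's body (76 mm by 85 mm) begins 54 mm behind the grasp point. The pads swing forward as they close: fully open they stand 13 mm farther back than shut.
Start: joints at [1.108, 0.291, -0.153, 1.127, 0, 1.431], TCP at [167.034, 497.718, 208.005] pointing down, gripper open.
Joint ranges: [-2.52, 2.52], [-0.91, 1.74], [-1.3, 1.37], [-1.96, 2.02], [-1.52, 1.47], [-3.14, 3.14]. Speed limits (rad/s): [2.22, 2.22, 2.79, 3.14, 3.14, 3.14].

INTERFACE

Orientations are given as a unit quaternion [x, y, z, w].
In Python, from cell import env, optics, order gives the robot as it stands.
- The arm moves only by the tool servo_tool, never from a script. Its arguments are lists of equal length, an entry for each row: "travel": the shift along the world's x, y, z in mm, a list of three; "rotation": the turn, a rotation vector about the world's x, y, z in degrees, a list of three. In form: {"travel": [[tx, ty, tz], ...], "rotation": [[wx, wy, wz], ...]}. A call has 1 to 12 rows; each row shifts and turns the commanded pose from where the row before left it; what a row does not reach is not made up. A row lasts 1/12 s, in which the tool goes at most 41.7 mm and 7.16 degrees, less where a joint would pass 70% of its speed; a pose out of reach is approached as far as the arm can. A call with a gripper value outside its range is refused whole. "gripper" is the opening, from 0 (shut) to 1 (fully open), set as the call begins (left out, the last holds). The fingers move at their own pace and stop on an object; "force" is the grip in N (left out, the last holds). Time passes only in rows, so rows that do not move let the fingers close. It gives the time, the measured TCP pose, the force, the opening and the grip force at its end, in the units of the state.
- env.state(): the state, without advancing time (a new reading comes with each control period).
- optics.camera(name): name is "scene" or "top" or "wrist"; returns a dict with "frame" (384x512x3 uint8, red, green, blue), "mtx" (3x3 intrinsics, pixels), "k1" (the pictures are not rectified: a ray, as slopes to the right and down, at radius r is drawn at 1 + k1 r^2 times it, then the intrinsics apply), "R" (3x3) and "t" (3): a world point X has camera coordinates R X + t; the wrist camera has in their place "mount" (4x4, takes a point from camera to tool coordinates, whose origin is the TCP and whose axes are the flange's). Camera axes: x right, y down, z forward; pixel columns grow to the right and rows downward; lengths in mm; the calibration is good to about 2 mm. A picture is of the moment at which its call begins: read the wrist's pose just before it. There is no depth.
- order.close_job(): hands the job in; it is judged then, once.
Trained networks look in the newest picture that a camera, given by its name, has taken for a name from the list of things; names that differ only in an ending like _2 or _b are one class to them, and where a whole thing is asked for, a point or a joint stands for the part that bears it (a point fixed in the world has none). Each returns a list of dicts, best first, with "score" (0 to 1); they miss things now and then, are a little off and sometimes report something else, mostly with a low value. They report only what shows in the picture. A call takes as long as a camera call. They do not tell look-alikes from the thing itself.
- optics.masks_of(camera, name): "region" (384x512 bool, what is visible of it) and "position" ([column, row] in pixels, amid what is visible of it).
The state is a dict: "time_s": time; "joint_positions": joint angles; "joint_velocities": joint speeds; "joint_torque": joint torques, N m; "position": TCP position; "orientation": TCP orientation; "wrist_force": force on the tool from outside, world axes, zero at the start; "torque": the same for the moment, N m; "gripper_width": finger opening in mm; "finger_force": force on a finger pad.
Only numpy, scipy, OpenCV 4.12 (cv2) and the standard library are available. Lean on these libraries where they do the work, as an engineer would, in place of code of your own. Each camera call takes 0.05 s, during which the arm holds its last target. There are 200 camera calls.

## Working session

There is one attempt and no reset: what is moved stays moved. The work goes in short steps, Python scripts to look and compute and a tool call to move; the robot and the scene stay as the last step left them, time stands still between calls to the robot, and variables do not carry over. Pictures are saved under pics/ and viewed, at most 10 in all, crops included, and the job is handed in when it is done.

Besides the shell and the picture viewer there is one more tool, called after "Request:" as name(argument=value, ...), one argument or row to a line, values as JSON. servo_tool: Moves the arm, as the interface text tells. Its arguments: {"type":"object","properties":{"travel":{"type":"array"},"rotation":{"type":"array"},"gripper":{"type":"number"},"force":{"type":"number"}},"required":["travel","rotation"]}

```bash
mkdir -p pics; ls
cat > h.py <<'E'
import numpy as np, cv2
from cell import env, optics, order
from scipy.spatial.transform import Rotation as Rn
def ray(cam,px):
    # world origin, dir
    k=cam["k1"];M=cam["mtx"]
    d=np.array([(px[0]-M[0,2])/M[0,0],(px[1]-M[1,2])/M[1,1]]);u=d.copy()
    for _ in range(20): u=d/(1+k*(u@u))
    v=np.array([u[0],u[1],1.])
    R,t=pose(cam)
    return -R.T@t, R.T@v
def pose(cam):
    if "R" in cam: return np.array(cam["R"]),np.array(cam["t"])
    s=cam["s"];m=np.array(cam["mount"]);T=np.eye(4);T[:3,:3]=Rn.from_quat(s["orientation"]).as_matrix();T[:3,3]=s["position"]
    W=np.linalg.inv(T@m);return W[:3,:3],W[:3,3]
def onz(cam,px,z):
    o,d=ray(cam,px);return o+d*(z-o[2])/d[2]
def proj(cam,X):
    R,t=pose(cam);c=R@np.array(X,float)+t;u=c[:2]/c[2];u=u*(1+cam["k1"]*(u@u));M=cam["mtx"]
    return np.array([M[0,0]*u[0]+M[0,2],M[1,1]*u[1]+M[1,2]])
def shot(name,f=None):
    s=env.state();c=optics.camera(name);c["s"]=s
    if f: cv2.imwrite("pics/"+f,cv2.resize(c["frame"][:,:,::-1],None,fx=1.5,fy=1.5))
    return c
E
python3 - <<'E'
from h import *
print(env.state())
for n in ["scene","top"]:
    c=shot(n,n+"0.png")
    R,t=pose(c);print(n,-R.T@t,c["mtx"][0,0],c["k1"])
    for th in ["plate_center","scanner","case","lid_tab","lid","tumbler","powder_jar","loupe","stamp","card_box","ink_slab"]:
        for m in optics.masks_of(n,th):
            if m["score"]>.3: print(n,th,round(m["score"],2),np.round(m["position"]),m["region"].sum(),np.round(onz(c,m["position"],{"plate_center":120,"scanner":110,"lid_tab":41,"lid":48,"case":48}.get(th,30))))
E
```

```text
pics
{'time_s': 0.0, 'joint_positions': array([ 1.10770061e+00,  2.91294931e-01, -1.54111998e-01,  1.12672587e+00,
       -3.01347763e-05,  1.43150976e+00]), 'joint_velocities': array([-0.00109677, -0.00011611, -0.00049273, -0.00075939,  0.00041533,
       -0.00193783]), 'joint_torque': array([ 1.03638293e-03, -5.37138355e+01,  3.31369865e+01,  1.59033114e-02,
        4.53695714e-05,  2.99540079e-05]), 'position': array([166.82960525, 497.28615726, 207.43007782]), 'orientation': array([ 1.61198118e-01,  9.86921841e-01, -6.42624640e-04, -1.83848475e-04]), 'wrist_force': array([1.11798376, 0.11005949, 0.43295032]), 'torque': array([0.01751706, 0.0572222 , 0.03841283]), 'finger_force': 0.0, 'gripper_width': 85.32824169084856}
scene [1347.74729899 -635.35721719 1055.47414887] 424.59654244722407 0.03944882469442627
scene plate_center 0.7 [285. 194.] 142 [613.   5. 120.]
scene plate_center 0.57 [273. 151.] 107 [416. 102. 120.]
scene plate_center 0.56 [262. 180.] 151 [519. -17. 120.]
scene plate_center 0.49 [324. 151.] 134 [519. 251. 120.]
scene plate_center 0.42 [300. 137.] 47 [405. 233. 1
[... 1167 characters left out ...]
.  45. 120.]
top plate_center 0.53 [167. 282.] 292 [306. 159. 120.]
top plate_center 0.5 [393. 260.] 1140 [ 375. -447.  120.]
top scanner 0.9 [123. 193.] 9798 [543. 290. 110.]
top scanner 0.74 [230. 149.] 360 [669.   0. 110.]
top case 0.56 [308. 210.] 2291 [ 511. -223.   48.]
top lid_tab 0.86 [303. 207.] 2078 [ 518. -211.   41.]
top lid 0.63 [308. 204.] 2085 [ 526. -223.   48.]
top tumbler 0.56 [275. 126.] 685 [ 759. -127.   30.]
top powder_jar 0.58 [329. 127.] 353 [ 759. -285.   30.]
top stamp 0.62 [386. 175.] 209 [ 619. -457.   30.]
top card_box 0.67 [385. 172.] 252 [ 628. -452.   30.]
top card_box 0.58 [394. 258.] 1178 [ 376. -479.   30.]
top ink_slab 0.83 [231. 149.] 365 [686.   0.  30.]
```

View pics/top0.png

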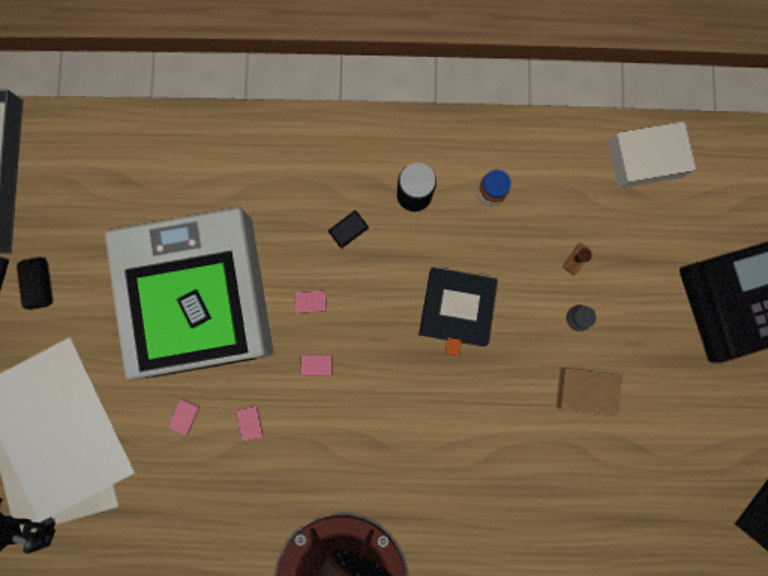

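View pics/scene0.png

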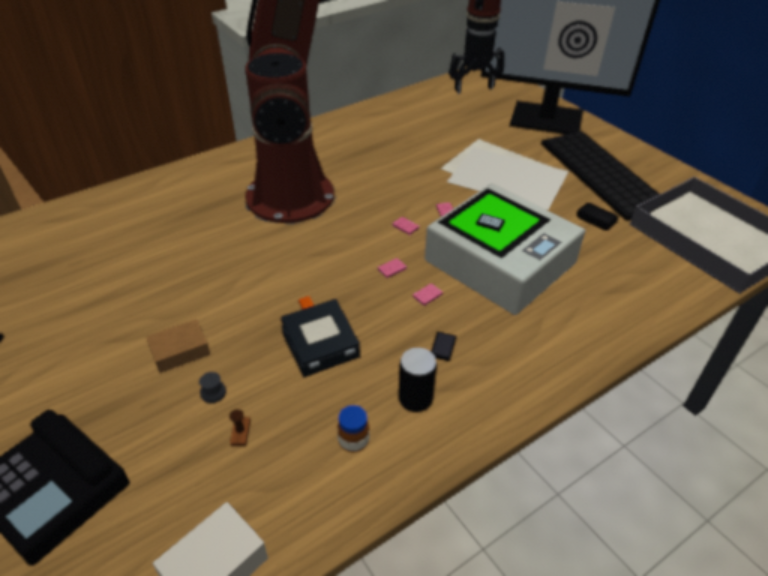

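Top view: the plate is at about (129,206) on the green platen, the case is at (306,205) with its orange tab at (302,231), and the pink look-alikes lie between them. Next I'll get the geometry by colour.

Run:
```python
from h import *
for n in ["top","scene"]:
    c=shot(n);f=c["frame"].astype(int);r,g,b=f[...,0],f[...,1],f[...,2]
    o=((r>150)&(r-g>70)&(g-b>20)&(b<80)).astype(np.uint8)
    nn,l,st,ce=cv2.connectedComponentsWithStats(o)
    for i in range(1,nn):
        if st[i,4]>20: print(n,"orange",st[i],ce[i],np.round(onz(c,ce[i],45),1))
    for th,z in [("lid",48.5),("plate_center",120)]:
        for m in optics.masks_of(n,th)[:3]:
            p=np.argwhere(m["region"])[:,::-1]
            W=np.array([onz(c,q,z)[:2] for q in p],np.float32)
            rc=cv2.minAreaRect(W);print(n,th,m["score"],np.round(m["position"]),np.round(rc[0],1),np.round(rc[1],1),rc[2])
```

```text
top orange [298 225   9  12  76] [301.73684211 230.47368421] [ 451.2 -207.1   45. ]
top lid 0.8 [305. 207.] [ 515.2 -216.6] [133.9 159.2] 80.19625854492188
top lid 0.15 [307. 206.] [ 514.8 -215.2] [138.7 165.9] 82.08621978759766
top plate_center 0.77 [166. 282.] [305.2 162.2] [54.5 37. ] 12.49636459350586
top plate_center 0.64 [305. 204.] [ 509.4 -207.8] [124.9 150.1] 82.72947692871094
top plate_center 0.63 [207. 201.] [523.1  59.6] [35.3 51.4] 1.6056163311004639
scene orange [200 198   9   7  46] [203.69565217 200.86956522] [ 427.6 -192.    45. ]
scene lid 0.7 [211. 224.] [ 509.  -208.7] [133.8 187.1] 79.28567504882812
scene plate_center 0.62 [325. 150.] [510.3 271.5] [57.  50.3] 31.30436134338379
scene plate_center 0.54 [257. 179.] [511.1 -15.5] [43.1 56.9] 1.7350757122039795
scene plate_center 0.43 [286. 196.] [620.6  -1.8] [40.5 58.1] 5.363399028778076
```

Request:
servo_tool(
  travel=[
    [11, -29, 5],
    [11, -29, 5],
    [11, -29, 5],
    [11, -29, 5],
    [11, -29, 5],
    [11, -29, 5],
    [11, -29, 5],
    [11, -29, 5],
    [11, -29, 5],
    [11, -29, 5],
    [11, -29, 5],
    [11, -29, 5],
  ],
  rotation=[
    [0, 0, 0],
    [0, 0, 0],
    [0, 0, 0],
    [0, 0, 0],
    [0, 0, 0],
    [0, 0, 0],
    [0, 0, 0],
    [0, 0, 0],
    [0, 0, 0],
    [0, 0, 0],
    [0, 0, 0],
    [0, 0, 0],
  ],
)

```text
time_s: 2.5
position: [299.2, 148.3, 268.5]
orientation: [0.161, 0.987, 0.0, 0.0]
wrist_force: [1.0, -0.8, -0.0]
gripper_width: 85.2
finger_force: 0.0
```

Request:
servo_tool(
  travel=[
    [11, -29, 0],
    [11, -29, 0],
    [11, -29, 0],
    [11, -29, 0],
    [11, -29, 0],
    [11, -29, 0],
    [11, -29, 0],
    [11, -29, 0],
    [11, -29, 0],
    [11, -29, 0],
    [11, -29, 0],
    [0, 0, 0],
  ],
  rotation=[
    [0, 0, 1],
    [0, 0, 1],
    [0, 0, 1],
    [0, 0, 1],
    [0, 0, 1],
    [0, 0, 1],
    [0, 0, 1],
    [0, 0, 1],
    [0, 0, 1],
    [0, 0, 0],
    [0, 0, 0],
    [0, 0, 0],
  ],
)

```text
time_s: 3.5
position: [421.7, -173.8, 267.6]
orientation: [0.085, 0.996, -0.001, 0.0]
wrist_force: [-1.1, -0.1, -0.0]
gripper_width: 85.3
finger_force: 0.0
```

Run:
```python
from h import *
c=shot("wrist","w0.png");s=c["s"];print(s["position"],s["orientation"],np.round(c["mount"],2),c["mtx"][0,0])
f=c["frame"].astype(int);r,g,b=f[...,0],f[...,1],f[...,2]
o=((r>150)&(r-g>70)&(g-b>20)&(b<90)).astype(np.uint8)
nn,l,st,ce=cv2.connectedComponentsWithStats(o)
for i in range(1,nn):
    if st[i,4]>50:
        W=np.array([onz(c,q,46)[:2] for q in np.argwhere(l==i)[:,::-1]],np.float32)
        print(st[i],ce[i],np.round(onz(c,ce[i],46.5),1),cv2.minAreaRect(W))
for m in optics.masks_of("wrist","lid")[:2]:
    W=np.array([onz(c,q,48.5)[:2] for q in np.argwhere(m["region"])[::3,::-1]],np.float32)
    print(m["score"],m["position"],cv2.minAreaRect(W))
```

```text
[ 421.70281106 -173.76372351  267.5716118 ] [ 8.47519790e-02  9.96401622e-01 -8.35484970e-04  4.61117927e-04] [[  -0.     -0.95   -0.3    77.52]
 [   1.     -0.     -0.      0.78]
 [   0.     -0.3     0.95 -166.05]
 [   0.      0.      0.      1.  ]] 267.6606715610319
[231 175  19  20 359] [240.37047354 184.50417827] [ 455.5 -203.9   46.5] ((455.72540283203125, -204.35348510742188), (27.106822967529297, 29.995559692382812), 80.23497009277344)
0.74 [242.0, 224.4] ((515.6963500976562, -213.76271057128906), (135.15179443359375, 152.74566650390625), 80.34008026123047)
```

View pics/w0.png

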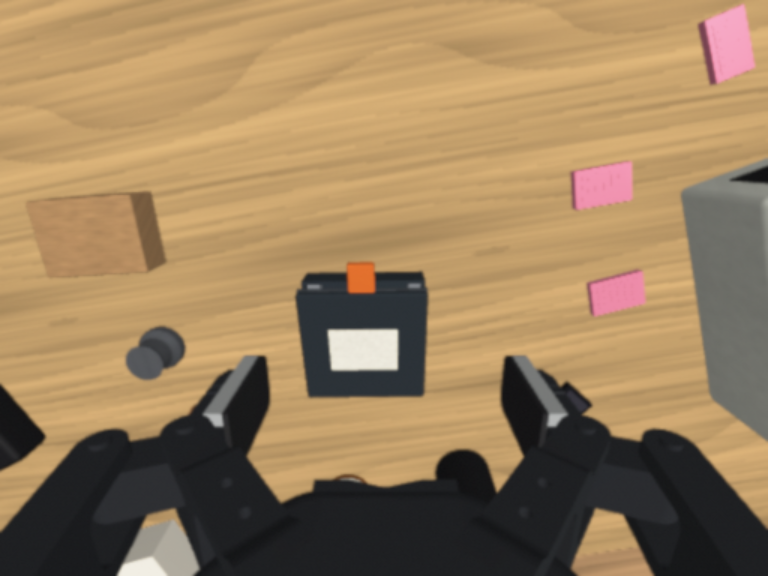

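The tab is at px (361,278) in the view, which puts its centre at about (453,-204) with the case x axis at -9.8°. Descending to pinch it.

Request:
servo_tool(
  travel=[
    [5, -5, -24],
    [5, -5, -24],
    [5, -5, -24],
    [5, -5, -24],
    [5, -5, -24],
    [4, -4, -24],
    [0, 0, -24],
    [0, 0, -24],
    [0, 0, -20],
    [0, 0, -18],
    [0, 0, -16],
    [0, 0, 0],
  ],
  rotation=[
    [0, 0, 0],
    [0, 0, 0],
    [0, 0, 0],
    [0, 0, 0],
    [0, 0, 0],
    [0, 0, 0],
    [0, 0, 0],
    [0, 0, 0],
    [0, 0, 0],
    [0, 0, 0],
    [0, 0, 0],
    [0, 0, 0],
  ],
  gripper=0.7,
)

```text
time_s: 4.6
position: [447.1, -196.1, 19.9]
orientation: [0.083, 0.997, 0.001, -0.002]
wrist_force: [0.1, 0.5, 0.3]
gripper_width: 59.8
finger_force: 0.0
```

Request:
servo_tool(
  travel=[
    [0, 0, 0],
    [0, 0, 0],
    [0, 0, 0],
    [0, 0, 0],
    [0, 0, 0],
    [0, 0, 0],
    [0, 0, 0],
    [0, 0, 0],
    [0, 0, 0],
  ],
  rotation=[
    [0, 0, 0],
    [0, 0, 0],
    [0, 0, 0],
    [0, 0, 0],
    [0, 0, 0],
    [0, 0, 0],
    [0, 0, 0],
    [0, 0, 0],
    [0, 0, 0],
  ],
  gripper=0.0,
  force=25,
)

```text
time_s: 5.35
position: [448.9, -202.3, 23.7]
orientation: [0.084, 0.996, -0.004, 0.0]
wrist_force: [-7.3, -16.8, -0.9]
gripper_width: 25.6
finger_force: 28.7
```

Run:
```python
import numpy as np
e=np.array([.985,-.170,0]);z=np.array([0,0,1]);g=20
N=24;th=np.radians(96)*np.linspace(0,1,N+1);ph=np.radians(40)*np.linspace(0,1,N+1)
P=[e*(-150*np.cos(t)+7*np.sin(t)+g*np.sin(p))+z*(150*np.sin(t)+7*np.cos(t)-g*np.cos(p)) for t,p in zip(th,ph)]
P=np.array(P)-P[0];c=np.round(P*2)/2
print(np.diff(c,axis=0).tolist(),np.radians(1)*0-40/N*np.array([.170,.985]))
```

```text
[[1.5, -0.0, 10.5], [2.0, -0.5, 10.5], [3.0, -0.5, 10.0], [3.5, -0.5, 10.0], [4.0, -1.0, 10.0], [5.0, -1.0, 9.5], [5.5, -0.5, 9.5], [6.0, -1.5, 9.0], [7.0, -1.0, 8.5], [7.0, -1.0, 8.0], [8.0, -1.5, 7.5], [8.0, -1.5, 7.5], [9.0, -1.5, 6.5], [9.0, -1.5, 6.0], [9.5, -1.5, 5.5], [10.0, -2.0, 4.5], [10.0, -1.5, 4.0], [10.5, -2.0, 3.5], [10.5, -2.0, 2.5], [10.5, -1.5, 2.0], [11.0, -2.0, 1.5], [10.5, -2.0, 0.5], [11.0, -1.5, 0.0], [10.5, -2.0, -1.0]] [-0.28333333 -1.64166667]
```

Request:
servo_tool(
  travel=[
    [-0.5, -2, 0],
    [0, 0, 0],
    [1.5, 0, 10.5],
    [2, -0.5, 10.5],
    [3, -0.5, 10],
    [3.5, -0.5, 10],
  ],
  rotation=[
    [0, 0, 0],
    [0, 0, 0],
    [-0.28, -1.64, 0],
    [-0.28, -1.64, 0],
    [-0.28, -1.64, 0],
    [-0.28, -1.64, 0],
  ],
)

```text
time_s: 5.85
position: [462.4, -204.7, 65.9]
orientation: [0.083, 0.995, -0.007, 0.062]
wrist_force: [11.0, -8.6, -10.4]
gripper_width: 25.4
finger_force: 25.2
```

Request:
servo_tool(
  travel=[
    [4, -1, 10],
    [5, -1, 9.5],
    [5.5, -0.5, 9.5],
    [6, -1.5, 9],
    [7, -1, 8.5],
    [7, -1, 8],
  ],
  rotation=[
    [-0.28, -1.64, 0],
    [-0.28, -1.64, 0],
    [-0.28, -1.64, 0],
    [-0.28, -1.64, 0],
    [-0.28, -1.64, 0],
    [-0.28, -1.64, 0],
  ],
)

```text
time_s: 6.35
position: [495.4, -209.8, 119.7]
orientation: [0.082, 0.986, -0.014, 0.147]
wrist_force: [13.3, -9.2, -21.0]
gripper_width: 25.1
finger_force: 25.8
```

Request:
servo_tool(
  travel=[
    [8, -1.5, 7.5],
    [8, -1.5, 7.5],
    [9, -1.5, 6.5],
    [9, -1.5, 6],
    [9.5, -1.5, 5.5],
    [10, -2, 4.5],
  ],
  rotation=[
    [-0.28, -1.64, 0],
    [-0.28, -1.64, 0],
    [-0.28, -1.64, 0],
    [-0.28, -1.64, 0],
    [-0.28, -1.64, 0],
    [-0.28, -1.64, 0],
  ],
)

```text
time_s: 6.85
position: [545.8, -217.9, 155.2]
orientation: [0.082, 0.97, -0.021, 0.229]
wrist_force: [0.5, -3.6, -8.8]
gripper_width: 24.5
finger_force: 25.8
```

Request:
servo_tool(
  travel=[
    [10, -1.5, 4],
    [10.5, -2, 3.5],
    [10.5, -2, 2.5],
    [10.5, -1.5, 2],
    [11, -2, 1.5],
    [10.5, -2, 0.5],
    [11, -1.5, 0],
    [10.5, -2, -1],
    [0, 0, 0],
    [0, 0, 0],
  ],
  rotation=[
    [-0.28, -1.64, 0],
    [-0.28, -1.64, 0],
    [-0.28, -1.64, 0],
    [-0.28, -1.64, 0],
    [-0.28, -1.64, 0],
    [-0.28, -1.64, 0],
    [-0.28, -1.64, 0],
    [-0.28, -1.64, 0],
    [0, 0, 0],
    [0, 0, 0],
  ],
)

```text
time_s: 7.68
position: [632.4, -231.9, 170.5]
orientation: [0.078, 0.936, -0.03, 0.342]
wrist_force: [0.4, 2.2, 3.9]
gripper_width: 24.6
finger_force: 26.9
```

Run:
```python
from h import *
c=shot("scene","s1.png")
```

```text
(no output)
```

View pics/s1.png

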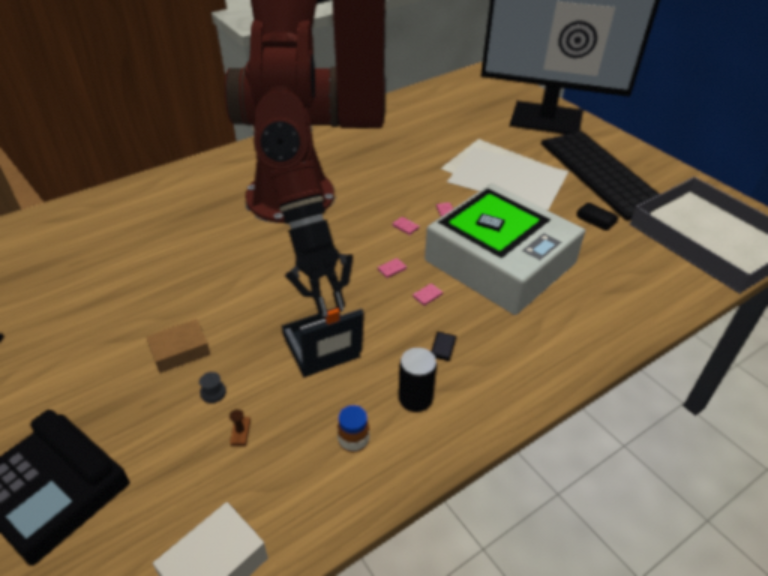

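The lid stands open at about 95° (the tab is at (333,316) in the view). Next I'll release, back off, and look into the case from above.

Request:
servo_tool(
  travel=[
    [0, 0, 0],
    [0, 0, 0],
    [0, 0, 0],
    [-8, 1.5, 10],
    [-10, 1.5, 12],
    [-10, 1.5, 12],
    [-10, 1.5, 12],
    [-12, 2, 12],
    [-20, 3, 10],
    [-20, 3, 10],
    [-20, 3, 10],
    [-20, 3, 5],
  ],
  rotation=[
    [0, 0, 0],
    [0, 0, 0],
    [0, 0, 0],
    [0, 0, 0],
    [0, 0, 0],
    [0, 0, 0],
    [0, 0, 0],
    [0, 0, 0],
    [0.9, 5, 0],
    [0.9, 5, 0],
    [0.9, 5, 0],
    [0.9, 5, 0],
  ],
  gripper=0.85,
)

```text
time_s: 8.73
position: [500.4, -212.0, 263.1]
orientation: [0.083, 0.982, -0.014, 0.17]
wrist_force: [1.0, -1.0, 0.5]
gripper_width: 72.6
finger_force: 0.0
```

Request:
servo_tool(
  travel=[
    [-7, 1, 0],
    [-7, 1, 0],
    [-7, 1, 0],
    [-5, 1, 0],
    [0, 0, 0],
    [0, 0, 0],
    [0, 0, 0],
  ],
  rotation=[
    [0.9, 5, 0],
    [0.9, 5, 0],
    [0.9, 5, 0],
    [0.8, 4.4, 0],
    [0, 0, 0],
    [0, 0, 0],
    [0, 0, 0],
  ],
)

```text
time_s: 9.32
position: [475.4, -207.7, 260.4]
orientation: [0.084, 0.996, 0.003, 0.001]
wrist_force: [0.6, -0.5, 0.7]
gripper_width: 72.6
finger_force: 0.0
```

Run:
```python
from h import *
c=shot("wrist","w1.png");print(c["s"]["position"],c["s"]["orientation"])
import pickle;pickle.dump(c,open("w1.pkl","wb"))
f=c["frame"];cv2.imwrite("pics/w1.png",cv2.resize(f[90:330,100:420,::-1],None,fx=2.4,fy=2.4,interpolation=cv2.INTER_CUBIC))
o=proj(c,[522.6,-215.7,14]);print(o)
```

```text
[ 475.39054116 -207.73065287  260.38072904] [0.08429939 0.99643542 0.00300565 0.0010214 ]
[255.13867039 185.5540033 ]
```

View pics/w1.png

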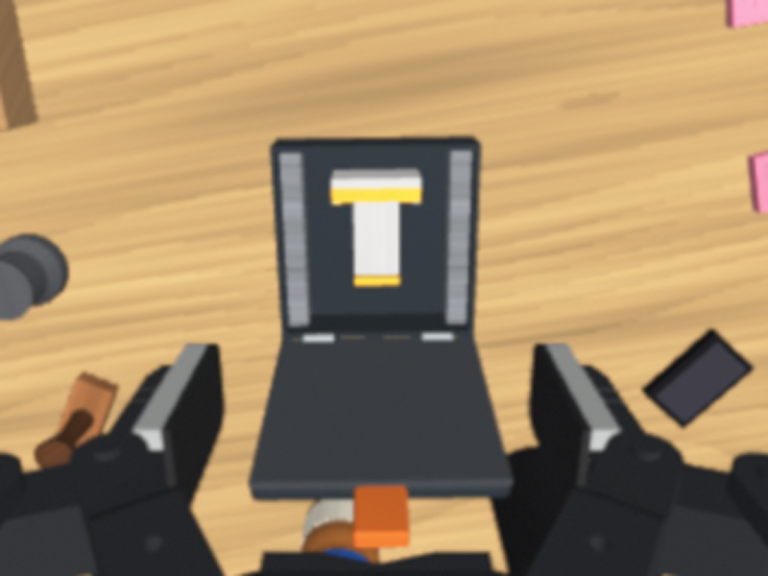

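Run:
```python
from h import *
import pickle;c=pickle.load(open("w1.pkl","rb"))
f=c["frame"].astype(int);r,g,b=f[...,0],f[...,1],f[...,2]
e=np.array([.985,-.170]);n=np.array([.170,.985]);C=np.array([534.4,-217.7])
y=((r>150)&(g>120)&(b<110)&(r-b>90)&(g-b>70)).astype(np.uint8);y[:150]=0;y[240:]=0;y[:,:225]=0;y[:,290:]=0
nn,l,st,ce=cv2.connectedComponentsWithStats(y)
def cf(p,z): d=onz(c,p,z)[:2]-C; return np.round([d@e,d@n],1)
for i in range(1,nn):
    if st[i,4]<15: continue
    x0,y0,w,h,a=st[i];print(st[i],ce[i])
    for z in (32,20): print(z,"front L/R",cf((x0-.5,y0-.5),z),cf((x0+w-.5,y0-.5),z),"rear",cf((x0-.5,y0+h-.5),z),cf((x0+w-.5,y0+h-.5),z))
# profile along centre column for subpixel
for col in (255,257): print([tuple(f[k,col]) for k in range(158,214)])
# rim
cy=lambda X,Y:(100+X/2.4,90+Y/2.4)
for q,z in [((272,142),34),((480,138),34),((282,330),34),((474,330),34)]: print(q,cf(cy(*q),z))
print(-pose(c)[0].T@pose(c)[1])
```

```text
[238 169  38   6 164] [256.43292683 171.00609756]
32 front L/R [-44.4 -26.7] [-44.3  30.7] rear [-35.  -26.9] [-35.   30.9]
20 front L/R [-41.5 -27.5] [-41.5  31.6] rear [-31.9 -27.7] [-31.9  31.9]
[248 205  19   4  74] [256.75675676 206.5       ]
32 front L/R [ 13.7 -12.1] [13.8 17.8] rear [ 20.5 -12.2] [20.5 17.9]
20 front L/R [ 18.3 -12.4] [18.4 18.4] rear [ 25.3 -12.5] [25.3 18.5]
[(np.int64(55), np.int64(63), np.int64(69)), (np.int64(63), np.int64(70), np.int64(76)), (np.int64(101), np.int64(104), np.int64(106)), (np.int64(148), np.int64(148), np.int64(146)), (np.int64(163), np.int64(162), np.int64(160)), (np.int64(174), np.int64(173), np.int64(171)), (np.int64(208), np.int64(207), np.int64(205)), (np.int64(232), np.int64(231), np.int64(230)), (np.int64(238), np.int64(236), np.int64(236)), (np.int64(240), np.int64(236), np.int64(228)), (np.int64(247), np.int64(233), np.int64(176)), (np.int64(252), np.int64(230), np.int64(110)), (np.int64(253), np.int64(229), np.int64(82)), (np.int64(253), np.int64(229), np.int64(79)), (np.int64(253), np.int64(230), np.int64(81)), (np.int64(252),
[... 3943 characters left out ...]
nt64(233)), (np.int64(235), np.int64(233), np.int64(232)), (np.int64(232), np.int64(229), np.int64(223)), (np.int64(225), np.int64(207), np.int64(165)), (np.int64(232), np.int64(195), np.int64(97)), (np.int64(249), np.int64(219), np.int64(76)), (np.int64(250), np.int64(221), np.int64(76)), (np.int64(229), np.int64(187), np.int64(72)), (np.int64(138), np.int64(115), np.int64(67)), (np.int64(67), np.int64(67), np.int64(66)), (np.int64(53), np.int64(60), np.int64(66)), (np.int64(53), np.int64(60), np.int64(66)), (np.int64(53), np.int64(60), np.int64(66))]
(272, 142) [-74.  -61.5]
(480, 138) [-76.5  65.9]
(282, 330) [ 52.6 -60.8]
(474, 330) [52.8 68.3]
[ 398.68685548 -194.90340292  426.30766064]
```

Request:
servo_tool(
  travel=[
    [0, 33, 6],
    [0, 33, 6],
    [0, 33, 6],
    [0, 33, 6],
    [0, 33, 6],
    [0, 33, 6],
    [0, 33, 6],
    [0, 33, 6],
    [0, 33, 6],
    [0, 33, 6],
    [0, 33, 0],
    [0, 33, 0],
  ],
  rotation=[
    [0, 0, 2.5],
    [0, 0, 2.5],
    [0, 0, 2.5],
    [0, 0, 2.5],
    [0, 0, 2.5],
    [0, 0, 2.5],
    [0, 0, 2.5],
    [0, 0, 2.5],
    [0, 0, 2.5],
    [0, 0, 2.5],
    [0, 0, 2.5],
    [0, 0, 2.5],
  ],
)

```text
time_s: 10.37
position: [475.0, 189.5, 321.8]
orientation: [-0.177, 0.984, 0.003, 0.001]
wrist_force: [0.9, -0.6, -0.5]
gripper_width: 72.6
finger_force: 0.0
```

Request:
servo_tool(
  travel=[
    [-2, 33, 0],
    [-2, 33, 0],
    [0, 0, 0],
    [0, 0, 0],
    [0, 0, 0],
    [0, 0, 0],
  ],
  rotation=[
    [0, 0, 0],
    [0, 0, 0],
    [0, 0, 0],
    [0, 0, 0],
    [0, 0, 0],
    [0, 0, 0],
  ],
)

```text
time_s: 10.87
position: [471.5, 253.1, 321.1]
orientation: [-0.176, 0.984, 0.003, 0.0]
wrist_force: [0.1, -0.7, 0.3]
gripper_width: 72.6
finger_force: 0.0
```

Run:
```python
from h import *
c=shot("wrist","w2.png");print(c["s"]["position"],c["s"]["orientation"])
import pickle;pickle.dump(c,open("w2.pkl","wb"))
for m in optics.masks_of("wrist","plate_center")[:4]:
    W=np.array([onz(c,q,120)[:2] for q in np.argwhere(m["region"])[:,::-1]],np.float32)
    print(m["score"],m["position"],cv2.minAreaRect(W))
hsv=cv2.cvtColor(c["frame"],cv2.COLOR_RGB2HSV)
g=cv2.inRange(hsv,(45,120,80),(75,255,255))
cs,_=cv2.findContours(g,cv2.RETR_CCOMP,cv2.CHAIN_APPROX_NONE)
_,h=cv2.findContours(g,cv2.RETR_CCOMP,cv2.CHAIN_APPROX_NONE)
for k,q in enumerate(cs):
    if h[0,k,3]>=0 and cv2.contourArea(q)>300:
        W=np.array([onz(c,p[0],120)[:2] for p in q],np.float32);print("hole",cv2.contourArea(q),q.mean(axis=(0,1)),cv2.minAreaRect(W))
```

```text
[471.47316004 253.05517722 321.12567417] [-1.75889009e-01  9.84405586e-01  2.94786034e-03  8.96892044e-05]
0.84 [260.0, 189.3] ((507.98736572265625, 272.98907470703125), (62.099609375, 40.714759826660156), 28.084285736083984)
0.82 [152.9, 147.0] ((501.9768981933594, 109.6045913696289), (30.920700073242188, 46.87983322143555), 5.699820041656494)
0.78 [253.1, 29.2] ((319.2989501953125, 195.21826171875), (47.82111740112305, 32.95079040527344), 15.461904525756836)
0.6 [158.0, 74.7] ((407.9693603515625, 98.59841918945312), (31.031909942626953, 48.27601623535156), 1.6278109550476074)
hole 1068.0 [259.328125  189.4765625] ((507.912353515625, 273.10101318359375), (61.91962814331055, 39.9261360168457), 28.51482582092285)
```

View pics/w2.png

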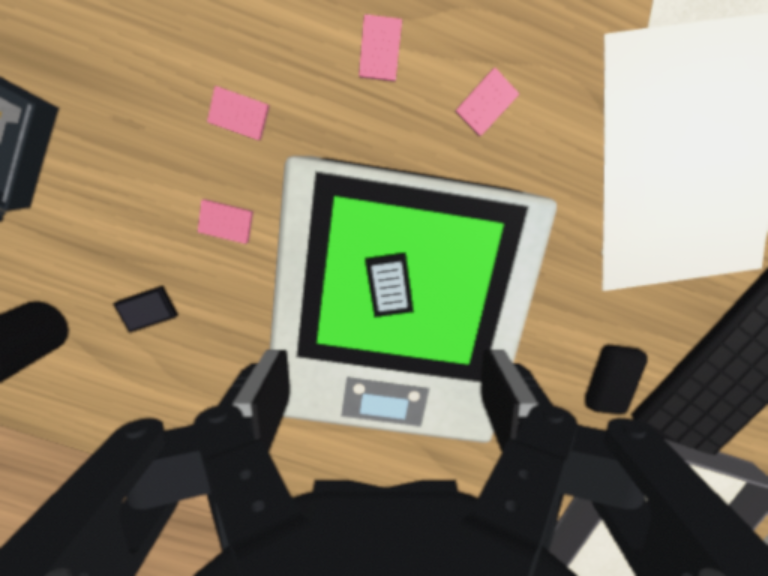

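Plate at px (388,285) in the view, centre ≈(508,273), long axis 28°. Going down onto it.

Request:
servo_tool(
  travel=[
    [7.5, 4, -22],
    [7.5, 4, -22],
    [7.5, 4, -22],
    [7.5, 4, -22],
    [7, 4, -22],
    [0, 0, -22],
    [0, 0, -22],
    [0, 0, -20],
    [0, 0, -15],
    [0, 0, -12],
    [0, 0, -8],
    [0, 0, 0],
  ],
  rotation=[
    [0, 0, 2],
    [0, 0, 2],
    [0, 0, 2],
    [0, 0, 2],
    [0, 0, 0],
    [0, 0, 0],
    [0, 0, 0],
    [0, 0, 0],
    [0, 0, 0],
    [0, 0, 0],
    [0, 0, 0],
    [0, 0, 0],
  ],
  gripper=0.7,
)

```text
time_s: 11.97
position: [507.8, 273.0, 110.3]
orientation: [-0.244, 0.97, 0.003, -0.002]
wrist_force: [-0.5, 0.1, 0.2]
gripper_width: 59.9
finger_force: 0.0
```

Request:
servo_tool(
  travel=[
    [0, 0, 0],
    [0, 0, 0],
  ],
  rotation=[
    [0, 0, 0],
    [0, 0, 0],
  ],
)

```text
time_s: 12.13
position: [509.2, 274.1, 112.6]
orientation: [-0.244, 0.97, 0.003, 0.0]
wrist_force: [-0.3, 0.4, 0.7]
gripper_width: 59.6
finger_force: 0.0
```

Request:
servo_tool(
  travel=[
    [0, -1, -2],
    [0, 0, -2],
    [0, 0, 0],
    [0, 0, 0],
  ],
  rotation=[
    [0, 0, 0],
    [0, 0, 0],
    [0, 0, 0],
    [0, 0, 0],
  ],
)

```text
time_s: 12.47
position: [508.6, 273.1, 107.8]
orientation: [-0.245, 0.97, 0.003, -0.001]
wrist_force: [0.7, -0.1, 0.7]
gripper_width: 59.7
finger_force: 0.0
```

Request:
servo_tool(
  travel=[
    [0, 0, 0],
    [0, 0, 0],
    [0, 0, 0],
    [0, 0, 0],
    [0, 0, 0],
    [0, 0, 0],
  ],
  rotation=[
    [0, 0, 0],
    [0, 0, 0],
    [0, 0, 0],
    [0, 0, 0],
    [0, 0, 0],
    [0, 0, 0],
  ],
  gripper=0.3,
  force=30,
)

```text
time_s: 12.97
position: [508.6, 273.1, 107.7]
orientation: [-0.245, 0.97, 0.003, -0.001]
wrist_force: [0.7, -0.2, 0.3]
gripper_width: 25.8
finger_force: 0.0
```

Run:
```python
from h import *
c=shot("wrist","w3.png")
d=shot("scene");f=d["frame"];cv2.imwrite("pics/s3.png",cv2.resize(f[80:220,250:420,::-1],None,fx=4.5,fy=4,interpolation=cv2.INTER_CUBIC))
f=cv2.imread("pics/s3.png");g=cv2.resize(cv2.imread("pics/w3.png")[100:],(765,395));cv2.imwrite("pics/c3.png",cv2.resize(np.vstack([f,g]),(640,600)))
```

```text
(no output)
```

View pics/c3.png

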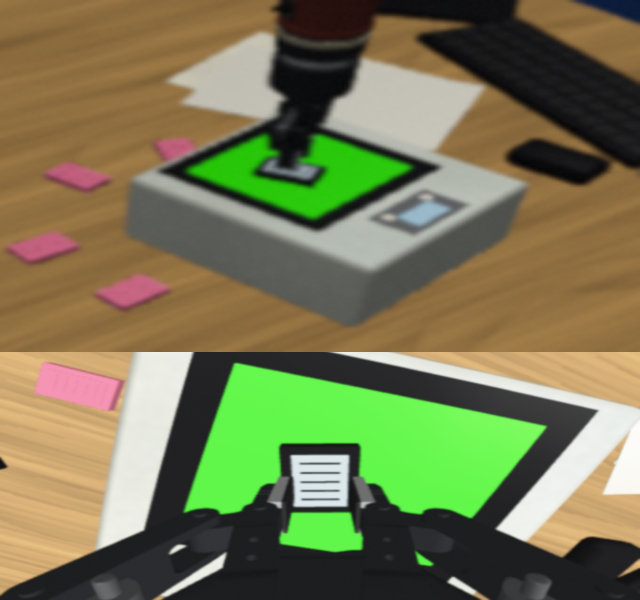

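Run:
```python
from h import *
c=shot("wrist");s=c["s"];print(s["gripper_width"],s["finger_force"],s["position"])
R=Rn.from_quat(s["orientation"]).as_matrix()
for zz in (0,-5,-10,-19,-30):
  print(zz,[np.round(proj(c,s["position"]+R@np.array([0,y,zz]))*[1.5,1.5]) for y in (-20,-13,13,20)])
for m in optics.masks_of("wrist","plate_center")[:1]: 
    print(m["score"],m["position"])
    W=np.array([onz(c,q,120)[:2] for q in np.argwhere(m["region"])[:,::-1]],np.float32)
    print(cv2.minAreaRect(W)); p=np.argwhere(m["region"]);print(p.min(0)*1.5,p.max(0)*1.5)
# composite: w3 rows 100..576 -> scaled: col*640/768 ; row (r-100)*395/476*(600/ (560+395))
print([(x*768/640, 100+(y/ (600/955)-560)*476/395) for x,y in [(280,445),(358,445),(285,510),(285,525),(365,525)]])
```

```text
25.716051411979063 0.0 [508.56824447 273.10416782 107.72295337]
0 [array([338., 335.]), array([354., 335.]), array([411., 335.]), array([427., 335.])]
-5 [array([337., 339.]), array([353., 339.]), array([412., 339.]), array([428., 339.])]
-10 [array([336., 345.]), array([352., 345.]), array([413., 344.]), array([429., 344.])]
-19 [array([333., 354.]), array([351., 354.]), array([414., 354.]), array([432., 354.])]
-30 [array([330., 368.]), array([348., 368.]), array([416., 368.]), array([435., 368.])]
0.84 [65.8, 111.8]
((494.5181884765625, 143.06735229492188), (24.39848518371582, 36.98591232299805), 6.143016815185547)
[120.  42.] [210. 147.]
[(336.0, 278.7008438818565), (429.6, 278.7008438818565), (342.0, 403.3746835443038), (342.0, 432.1455696202532), (438.0, 432.1455696202532)]
```

The plate is centred between the fingers, but they closed above it, so I'll reopen and feel lower.

Request:
servo_tool(
  travel=[
    [0, 0, 0],
    [0, 0, 0],
    [0, 0, 0],
    [0, 0, 0],
    [0, 0, 0],
    [0, 0, -2],
    [0, 0, -2],
    [0, 0, 0],
    [0, 0, 0],
  ],
  rotation=[
    [0, 0, 0],
    [0, 0, 0],
    [0, 0, 0],
    [0, 0, 0],
    [0, 0, 0],
    [0, 0, 0],
    [0, 0, 0],
    [0, 0, 0],
    [0, 0, 0],
  ],
  gripper=0.7,
)

```text
time_s: 13.92
position: [508.4, 273.0, 103.5]
orientation: [-0.245, 0.97, 0.003, -0.001]
wrist_force: [0.2, 0.1, 1.0]
gripper_width: 59.8
finger_force: 0.0
```

Request:
servo_tool(
  travel=[
    [0, 0, -2],
    [0, 0, -1],
    [0, 0, 0],
    [0, 0, 0],
  ],
  rotation=[
    [0, 0, 0],
    [0, 0, 0],
    [0, 0, 0],
    [0, 0, 0],
  ],
)

```text
time_s: 14.25
position: [508.5, 273.1, 100.6]
orientation: [-0.245, 0.97, 0.003, -0.001]
wrist_force: [-0.1, 0.8, 0.1]
gripper_width: 59.7
finger_force: 0.0
```

Request:
servo_tool(
  travel=[
    [0, 0, -2],
    [0, 0, -1],
    [0, 0, 0],
    [0, 0, 0],
  ],
  rotation=[
    [0, 0, 0],
    [0, 0, 0],
    [0, 0, 0],
    [0, 0, 0],
  ],
)

```text
time_s: 14.58
position: [508.5, 273.1, 97.6]
orientation: [-0.245, 0.97, 0.003, -0.001]
wrist_force: [0.7, -0.6, 0.5]
gripper_width: 59.9
finger_force: 0.0
```

Request:
servo_tool(
  travel=[
    [0, 0, 0],
    [0, 0, 0],
    [0, 0, 0],
    [0, 0, 0],
    [0, 0, 0],
    [0, 0, 0],
  ],
  rotation=[
    [0, 0, 0],
    [0, 0, 0],
    [0, 0, 0],
    [0, 0, 0],
    [0, 0, 0],
    [0, 0, 0],
  ],
  gripper=0.4,
  force=30,
)

```text
time_s: 15.08
position: [508.6, 273.1, 97.7]
orientation: [-0.245, 0.97, 0.003, -0.001]
wrist_force: [-0.2, 0.4, -0.2]
gripper_width: 34.0
finger_force: 0.0
```

Run:
```python
from h import *
c=shot("wrist");d=shot("scene");print(c["s"]["position"],c["s"]["gripper_width"])
a=cv2.resize(c["frame"][150:350,150:360,::-1],None,fx=3,fy=3,interpolation=cv2.INTER_CUBIC)[:600,:500]
x,y=proj(d,[508,273,120]).astype(int);print(x,y)
b=cv2.resize(d["frame"][y-40:y+26,x-24:x+24,::-1],None,fx=6,fy=9,interpolation=cv2.INTER_CUBIC)
b=cv2.resize(b,(288,600));cv2.imwrite("pics/c4.png",np.hstack([a,b]))
```

```text
[508.58088177 273.11147081  97.73509693] 33.96189738103966
326 147
```

View pics/c4.png

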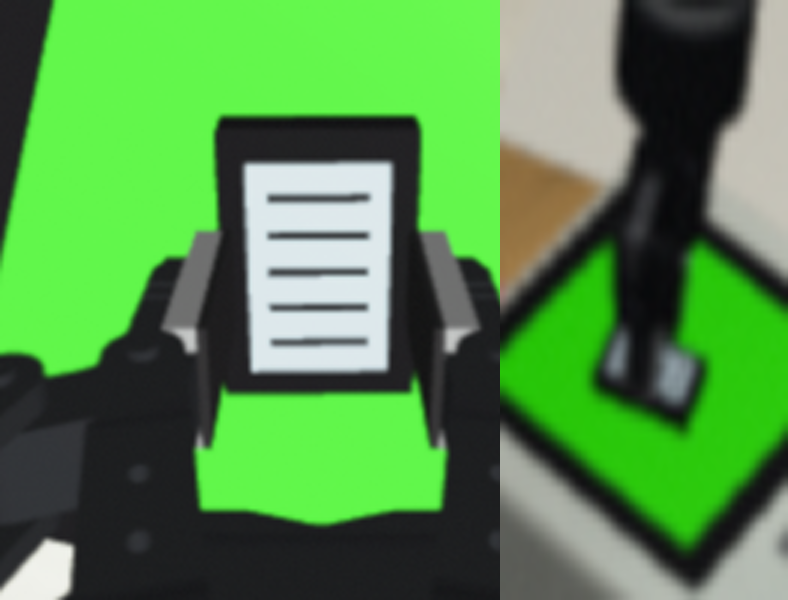

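The fingertips are actually about 25 mm behind the reported TCP, so they are still above the plate. I'll open up and go about 11 mm lower, checking force.

Request:
servo_tool(
  travel=[
    [0, 0, 0],
    [0, 0, 0],
    [0, 0, 0],
    [0, 0, 0],
    [0, 0, -2],
    [0, 0, -2],
    [0, 0, -2],
    [0, 0, 0],
    [0, 0, 0],
  ],
  rotation=[
    [0, 0, 0],
    [0, 0, 0],
    [0, 0, 0],
    [0, 0, 0],
    [0, 0, 0],
    [0, 0, 0],
    [0, 0, 0],
    [0, 0, 0],
    [0, 0, 0],
  ],
  gripper=0.7,
)

```text
time_s: 15.93
position: [508.4, 273.1, 91.5]
orientation: [-0.245, 0.97, 0.003, -0.001]
wrist_force: [0.1, 0.4, 0.0]
gripper_width: 59.6
finger_force: 0.0
```

Request:
servo_tool(
  travel=[
    [0, 0, -2],
    [0, 0, -2],
    [0, 0, -1],
    [0, 0, 0],
    [0, 0, 0],
  ],
  rotation=[
    [0, 0, 0],
    [0, 0, 0],
    [0, 0, 0],
    [0, 0, 0],
    [0, 0, 0],
  ],
)

```text
time_s: 16.35
position: [508.5, 273.1, 86.6]
orientation: [-0.245, 0.97, 0.003, -0.001]
wrist_force: [0.4, 0.3, 1.2]
gripper_width: 59.7
finger_force: 0.0
```

Request:
servo_tool(
  travel=[
    [0, 0, 0],
    [0, 0, 0],
    [0, 0, 0],
    [0, 0, 0],
    [0, 0, 0],
    [0, 0, 0],
  ],
  rotation=[
    [0, 0, 0],
    [0, 0, 0],
    [0, 0, 0],
    [0, 0, 0],
    [0, 0, 0],
    [0, 0, 0],
  ],
  gripper=0.4,
  force=30,
)

```text
time_s: 16.85
position: [508.7, 273.2, 87.0]
orientation: [-0.245, 0.97, 0.003, -0.0]
wrist_force: [-0.0, -0.3, 3.7]
gripper_width: 39.1
finger_force: 30.7
```

Gripped at 39 mm. The finger tips are 23 mm behind the TCP, so the plate centre is 28 mm behind it. Lifting and carrying the plate to the case.

Request:
servo_tool(
  travel=[
    [0, 0, 5],
    [0, 0, 12],
    [0, 0, 20],
    [0, 0, 25],
    [1, -10, 25],
    [2, -20, 25],
    [2, -27, 5],
    [2, -27, 0],
    [2, -27, 0],
    [2, -27, 0],
    [2, -27, 0],
    [2, -27, 0],
  ],
  rotation=[
    [0, 0, 0],
    [0, 0, 0],
    [0, 0, 0],
    [0, 0, 0],
    [0, 0, 0],
    [0, 0, -2.2],
    [0, 0, -2.5],
    [0, 0, -2.5],
    [0, 0, -2.5],
    [0, 0, -2.5],
    [0, 0, -2.5],
    [0, 0, -2.5],
  ],
)

```text
time_s: 17.85
position: [523.3, 79.8, 203.8]
orientation: [-0.096, 0.995, 0.003, -0.0]
wrist_force: [-0.6, -0.0, -0.4]
gripper_width: 39.1
finger_force: 30.4
```

Request:
servo_tool(
  travel=[
    [2, -27, 0],
    [2, -27, 0],
    [2, -27, 0],
    [2, -27, 0],
    [2, -27, 0],
    [2, -27, 0],
    [2, -27, 0],
    [2, -27, 0],
    [2, -27, 0],
    [0, -27, 0],
    [0, -27, 0],
    [0, 0, 0],
  ],
  rotation=[
    [0, 0, -2.5],
    [0, 0, -2.5],
    [0, 0, -2.5],
    [0, 0, -2.5],
    [0, 0, -2.5],
    [0, 0, -2.5],
    [0, 0, -2.5],
    [0, 0, -2.5],
    [0, 0, 0],
    [0, 0, 0],
    [0, 0, 0],
    [0, 0, 0],
  ],
)

```text
time_s: 18.85
position: [541.3, -220.3, 203.4]
orientation: [0.079, 0.997, 0.002, 0.0]
wrist_force: [-0.1, -1.0, -1.0]
gripper_width: 39.1
finger_force: 30.5
```

Run:
```python
from h import *
s=env.state();print(s["position"],s["orientation"],s["gripper_width"],s["finger_force"])
R=Rn.from_quat(s["orientation"]).as_matrix();print(np.degrees(np.arctan2(R[1,1],R[0,1])),R[:,2])
# target rotation: tool y along n(81.1deg), tilt 15
a=np.radians(-8.9);e=np.array([np.cos(a),np.sin(a),0]);n=np.array([-e[1],e[0],0])
print("TCP_A",np.array([507.1,-210.9,18])+34.94*e-[0,0,14.46])
t=np.sin(np.radians(15))*e-np.array([0,0,np.cos(np.radians(15))])
Rt=np.c_[np.cross(n,t),n,t];print(np.degrees(Rn.from_matrix(Rt@R.T).as_rotvec()))
```

```text
[ 541.30744356 -220.28066706  203.40771552] [7.91177895e-02 9.96862969e-01 2.11743923e-03 3.37340939e-04] 39.1215275910417 30.45197904109955
80.92430430312241 [ 0.00100762  0.00416821 -0.99999081]
TCP_A [ 541.61931771 -216.3055809     3.54      ]
[ -2.58090198 -14.75865553   0.14267232]
```

Request:
servo_tool(
  travel=[
    [0, 1, -15],
    [0, 1, -15],
    [0, 1, -15],
    [0, 1, -15],
    [0, 0, -15],
    [0, 0, -15],
    [0, 0, -15],
    [0, 0, -15],
    [0, 0, -10],
    [0, 0, 0],
    [0, 0, 0],
  ],
  rotation=[
    [-0.5, -3, 0],
    [-0.5, -3, 0],
    [-0.5, -3, 0],
    [-0.5, -3, 0],
    [-0.5, -2.8, 0],
    [0, 0, 0],
    [0, 0, 0],
    [0, 0, 0],
    [0, 0, 0],
    [0, 0, 0],
    [0, 0, 0],
  ],
)

```text
time_s: 19.77
position: [541.1, -211.4, 73.5]
orientation: [0.076, 0.989, -0.008, 0.13]
wrist_force: [-0.8, -0.1, -1.2]
gripper_width: 39.0
finger_force: 30.4
```

Run:
```python
from h import *
c=shot("wrist");s=c["s"];print(s["position"],s["orientation"],s["gripper_width"])
import pickle;pickle.dump(c,open("w5.pkl","wb"))
cv2.imwrite("pics/w5.png",cv2.resize(c["frame"][90:384,90:430,::-1],None,fx=2,fy=2,interpolation=cv2.INTER_CUBIC))
f=c["frame"].astype(int);r,g,b=f[...,0],f[...,1],f[...,2]
y=((r>140)&(g>110)&(b<120)&(r-b>90)&(g-b>60)&(r-g<60)).astype(np.uint8)
nn,l,st,ce=cv2.connectedComponentsWithStats(y)
for i in range(1,nn):
    if st[i,4]>20: print(st[i],ce[i])
R=Rn.from_quat(s["orientation"]).as_matrix()
for q in [(30,-20,-33),(30,20,-33),(-30,-20,-33),(-30,20,-33),(30,20,-23),(30,-20,-23)]: print(q,proj(c,s["position"]+R@np.array(q,float)))
```

```text
[ 541.11980402 -211.37994751   73.459374  ] [ 0.07627042  0.98855978 -0.00845968  0.12984918] 39.02963694671969
[209 131  80  13 832] [249.09855769 136.72596154]
(30, -20, -33) [217.23574443 198.41443448]
(30, 20, -33) [292.9576911  198.36134281]
(-30, -20, -33) [221.93291972 292.82518468]
(-30, 20, -33) [288.74707002 292.80034154]
(30, 20, -23) [290.65723702 192.40749857]
(30, -20, -23) [219.71468534 192.45881089]
```

View pics/w5.png

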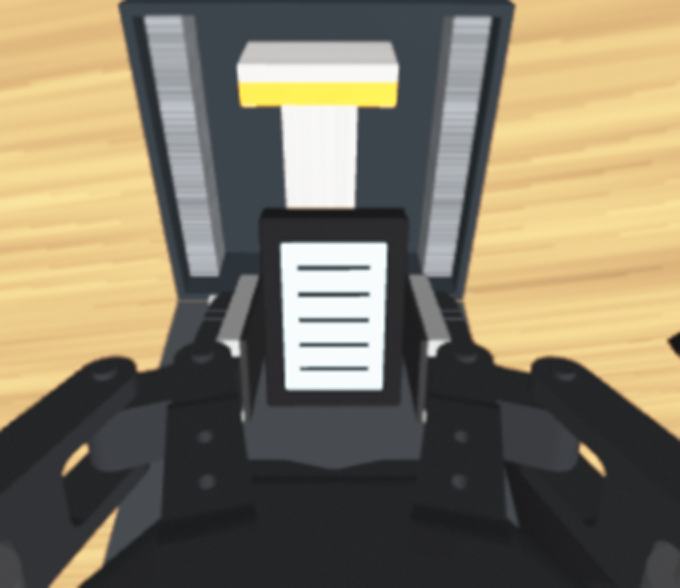

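The plate is seen at crop (333,305), held straight, with its front edge about 6 mm left of the ledge's centre line. I'll compute the exact offsets.

Run:
```python
from h import *
import pickle;c=pickle.load(open("w5.pkl","rb"));s=env.state();R=Rn.from_quat(s["orientation"]).as_matrix()
a=np.radians(-8.9);e=np.array([np.cos(a),np.sin(a),0]);n=np.array([-e[1],e[0],0])
E=[onz(c,(x,143.3),32) for x in (208.7,248.8,288.7)];print(np.round(E,1)); d=E[2]-E[0];print(np.linalg.norm(d),np.degrees(np.arctan2(d[1],d[0])))
p=s["position"];print(p);F=p+R@np.array([30,0,-23.]);print("F",F,"rel ledge edge along e, n",(F-E[1])@e,(F-E[1])@n)
t=R[:,2];print("tilt",np.degrees(np.arccos(-t[2])),"yaw",np.degrees(np.arctan2(R[1,1],R[0,1])))
```

```text
[[ 495.3 -238.6   32. ]
 [ 499.9 -209.8   32. ]
 [ 504.4 -181.    32. ]]
58.30251993178799 81.05319186889558
[ 541.70074128 -211.78321684   74.1562328 ]
F [ 507.1690421  -206.47286719   88.5909804 ] rel ledge edge along e, n 6.698422218430887 4.390648069113819
tilt 15.028430164428155 yaw 81.1984401920783
```

Request:
servo_tool(
  travel=[
    [-0.8, -5, 0],
    [0, 0, -8],
    [0, 0, -10],
    [0, 0, -10],
    [0, 0, -10],
    [0, 0, -10],
    [0, 0, -8],
    [0, 0, -6],
    [0, 0, -4],
    [0, 0, -2],
    [0, 0, 0],
    [0, 0, 0],
  ],
  rotation=[
    [0, 0, 0],
    [0, 0, 0],
    [0, 0, 0],
    [0, 0, 0],
    [0, 0, 0],
    [0, 0, 0],
    [0, 0, 0],
    [0, 0, 0],
    [0, 0, 0],
    [0, 0, 0],
    [0, 0, 0],
    [0, 0, 0],
  ],
)

```text
time_s: 20.82
position: [541.0, -217.0, 6.0]
orientation: [0.076, 0.988, -0.009, 0.131]
wrist_force: [0.6, 0.2, 0.2]
gripper_width: 39.2
finger_force: 30.5
```

```bash
cat > g.py <<'E'
from h import *
s=env.state();R=Rn.from_quat(s["orientation"]).as_matrix()
a=np.radians(-8.95);e=np.array([np.cos(a),np.sin(a),0]);n=np.array([-e[1],e[0],0]);E=np.array([499.9,-209.8,32])
for nm,q in [("front bottom",[30,0,-23.]),("rear bottom",[-30,0,-23.])]:
    F=s["position"]+R@np.array(q);print(nm,"along",(F-E)@e,"lat",(F-E)@n,"above ped",F[2]-14)
print(s["wrist_force"],"tilt",np.degrees(np.arccos(-R[2,2])),"yaw",np.degrees(np.arctan2(R[1,1],R[0,1])),s["gripper_width"],s["time_s"])
E
python3 g.py
```

```text
front bottom along 6.753197333798776 lat -0.8703027888861081 above ped 6.393224840854909
rear bottom along 64.69619367186328 lat -0.7622695027274958 above ped 21.96876669904158
[0.61186037 0.15580934 0.20514867] tilt 15.046459550331775 yaw 81.19163472536151 39.23848643396797 20.8167
```

Request:
servo_tool(
  travel=[
    [0, 0, -2],
    [0, 0, -2],
    [0, 0, -1],
    [0, 0, 0],
    [0, 0, 0],
  ],
  rotation=[
    [0, 0, 0],
    [0, 0, 0],
    [0, 0, 0],
    [0, 0, 0],
    [0, 0, 0],
  ],
)

```text
time_s: 21.23
position: [540.7, -216.9, 0.7]
orientation: [0.076, 0.988, -0.009, 0.13]
wrist_force: [0.3, 0.1, -1.0]
gripper_width: 39.1
finger_force: 30.5
```

Request:
servo_tool(
  travel=[
    [0, 0, -0.7],
    [0, 0, 0],
    [0, 0, 0],
  ],
  rotation=[
    [0, 0, 0],
    [0, 0, 0],
    [0, 0, 0],
  ],
)

```text
time_s: 21.48
position: [540.7, -216.9, 0.0]
orientation: [0.076, 0.988, -0.009, 0.13]
wrist_force: [-0.3, 0.6, -1.8]
gripper_width: 39.4
finger_force: 30.5
```

Request:
servo_tool(
  travel=[
    [-2, 0.3, 0],
    [-2, 0.3, 0],
    [-2, 0.3, 0],
    [-2, 0.3, 0],
    [0, 0, 0],
    [0, 0, 0],
  ],
  rotation=[
    [0, 0, 0],
    [0, 0, 0],
    [0, 0, 0],
    [0, 0, 0],
    [0, 0, 0],
    [0, 0, 0],
  ],
)

```text
time_s: 21.98
position: [532.6, -215.7, 0.1]
orientation: [0.076, 0.988, -0.009, 0.13]
wrist_force: [0.6, 1.0, -0.7]
gripper_width: 38.5
finger_force: 30.5
```

Request:
servo_tool(
  travel=[
    [-1.5, 0.2, 0],
    [-1.5, 0.3, 0],
    [0, 0, 0],
    [0, 0, 0],
  ],
  rotation=[
    [0, 0, 0],
    [0, 0, 0],
    [0, 0, 0],
    [0, 0, 0],
  ],
)

```text
time_s: 22.32
position: [529.6, -215.1, 0.0]
orientation: [0.076, 0.988, -0.009, 0.13]
wrist_force: [-0.0, 0.0, -0.5]
gripper_width: 39.3
finger_force: 30.5
```

```bash
python3 g.py
```

```text
front bottom along -4.720871441447965 lat -0.7728847363638344 above ped 0.44675724206307343
rear bottom along 53.22942558715253 lat -0.6712478483385934 above ped 15.995157296086866
[-0.02227505  0.00863601 -0.51541245] tilt 15.01973958659025 yaw 81.18852284953878 39.310904719268414 22.3167
```

Clear so far, so feeling on for the wall in 1 mm steps.

Request:
servo_tool(
  travel=[
    [-1, 0.15, 0],
    [-1, 0.15, 0],
    [0, 0, 0],
    [0, 0, 0],
  ],
  rotation=[
    [0, 0, 0],
    [0, 0, 0],
    [0, 0, 0],
    [0, 0, 0],
  ],
)

```text
time_s: 22.65
position: [527.7, -214.9, 0.0]
orientation: [0.076, 0.988, -0.009, 0.13]
wrist_force: [-0.6, -0.3, -1.3]
gripper_width: 39.2
finger_force: 30.5
```

Request:
servo_tool(
  travel=[
    [-1, 0.15, 0],
    [0, 0, 0],
    [0, 0, 0],
  ],
  rotation=[
    [0, 0, 0],
    [0, 0, 0],
    [0, 0, 0],
  ],
)

```text
time_s: 22.9
position: [527.0, -214.9, 0.2]
orientation: [0.076, 0.988, -0.009, 0.131]
wrist_force: [0.5, 0.6, -2.3]
gripper_width: 39.1
finger_force: 30.4
```

Request:
servo_tool(
  travel=[
    [-1, 0.15, 0],
    [0, 0, 0],
    [0, 0, 0],
  ],
  rotation=[
    [0, 0, 0],
    [0, 0, 0],
    [0, 0, 0],
  ],
)

```text
time_s: 23.15
position: [526.9, -214.9, 0.5]
orientation: [0.076, 0.988, -0.009, 0.132]
wrist_force: [5.7, 0.0, -2.6]
gripper_width: 39.3
finger_force: 30.8
```

Wall met with 5.7 N. I'll ease off and level the plate by pivoting about its front edge.

Request:
servo_tool(
  travel=[
    [1, -0.15, 0],
    [-0.55, 0.09, -0.85],
    [-0.55, 0.09, -0.85],
    [-0.55, 0.09, -0.85],
    [-0.55, 0.09, -0.85],
    [-0.55, 0.09, -0.85],
    [0, 0, 0],
    [0, 0, 0],
  ],
  rotation=[
    [0, 0, 0],
    [0.23, 1.48, 0],
    [0.23, 1.48, 0],
    [0.23, 1.48, 0],
    [0.23, 1.48, 0],
    [0.23, 1.48, 0],
    [0, 0, 0],
    [0, 0, 0],
  ],
)

```text
time_s: 23.82
position: [523.8, -214.1, -4.5]
orientation: [0.077, 0.995, -0.004, 0.066]
wrist_force: [0.1, -0.4, -1.1]
gripper_width: 39.0
finger_force: 31.2
```

```bash
python3 g.py
```

```text
front bottom along -8.441803508719353 lat -0.67490560218525 above ped 0.3374881187639396
rear bottom along 51.0417237613412 lat -0.555169785588469 above ped 8.192145771786873
[ 0.06778288 -0.36225449 -1.07438804] tilt 7.523780856549676 yaw 81.18534550437994 38.99872615049106 23.8167
```

Request:
servo_tool(
  travel=[
    [-0.55, 0.09, -0.8],
    [-0.55, 0.09, -0.8],
    [-0.55, 0.09, -0.8],
    [-0.55, 0.09, -0.8],
    [-0.5, 0.09, -0.8],
    [0, 0, 0],
    [0, 0, 0],
    [0, 0, 0],
  ],
  rotation=[
    [0.23, 1.48, 0],
    [0.23, 1.48, 0],
    [0.23, 1.48, 0],
    [0.23, 1.48, 0],
    [0.23, 1.48, 0],
    [0, 0, 0],
    [0, 0, 0],
    [0, 0, 0],
  ],
)

```text
time_s: 24.48
position: [520.7, -213.6, -8.4]
orientation: [0.077, 0.997, 0.001, 0.001]
wrist_force: [-0.2, 1.2, -0.9]
gripper_width: 38.8
finger_force: 31.2
```

```bash
python3 g.py
```

```text
front bottom along -8.86594833060898 lat -0.6210069276592125 above ped 0.5233139609516986
rear bottom along 51.133926540962875 lat -0.5156277982020162 above ped 0.5858490294830485
[-0.21520587  1.15001717 -0.86743307] tilt 0.16886878806605612 yaw 81.15079439441034 38.824751314099665 24.4833
```

Request:
servo_tool(
  travel=[
    [0, 0, -0.5],
    [0, 0, 0],
    [0, 0, 0],
  ],
  rotation=[
    [0, 0, 0],
    [0, 0, 0],
    [0, 0, 0],
  ],
)

```text
time_s: 24.73
position: [521.1, -213.8, -8.7]
orientation: [0.077, 0.997, 0.001, 0.001]
wrist_force: [0.1, 0.5, -0.6]
gripper_width: 39.0
finger_force: 31.2
```

Request:
servo_tool(
  travel=[
    [0, 0, 0],
    [0, 0, 0],
    [0, 0, 0],
    [0, 0, 0],
    [0, 0, 0],
    [0, 0, 0],
  ],
  rotation=[
    [0, 0, 0],
    [0, 0, 0],
    [0, 0, 0],
    [0, 0, 0],
    [0, 0, 0],
    [0, 0, 0],
  ],
  gripper=0.6,
)

```text
time_s: 25.23
position: [521.3, -213.8, -8.7]
orientation: [0.077, 0.997, 0.001, 0.001]
wrist_force: [1.0, -0.4, 0.6]
gripper_width: 50.8
finger_force: 0.0
```

Request:
servo_tool(
  travel=[
    [0, 0, 5],
    [0, 0, 10],
    [0, 0, 20],
    [0, 0, 25],
    [-5, 1, 30],
    [-5, 1, 30],
    [-8, 1, 30],
    [-10, 1, 30],
    [-10, 1, 30],
    [-7, 1, 30],
    [0, 0, 20],
    [0, 0, 0],
  ],
  rotation=[
    [0, 0, 0],
    [0, 0, 0],
    [0, 0, 0],
    [0, 0, 0],
    [0, 0, 0],
    [0, 0, 0],
    [0, 0, 0],
    [0, 0, 0],
    [0, 0, 0],
    [0, 0, 0],
    [0, 0, 0],
    [0, 0, 0],
  ],
)

```text
time_s: 26.23
position: [477.8, -208.9, 256.8]
orientation: [0.077, 0.997, -0.001, 0.004]
wrist_force: [0.3, 0.4, -0.1]
gripper_width: 51.4
finger_force: 0.0
```

Request:
servo_tool(
  travel=[
    [0, 0, 0],
    [0, 0, 0],
  ],
  rotation=[
    [0, 0, 0],
    [0, 0, 0],
  ],
)

```text
time_s: 26.4
position: [476.0, -207.7, 251.1]
orientation: [0.077, 0.997, 0.001, 0.0]
wrist_force: [-0.2, 0.5, -0.1]
gripper_width: 51.2
finger_force: 0.0
```

Run:
```python
from h import *
c=shot("wrist");print(c["s"]["position"])
import pickle;pickle.dump(c,open("w6.pkl","wb"))
cv2.imwrite("pics/w6.png",cv2.resize(c["frame"][90:310,130:390,::-1],None,fx=2.7,fy=2.7,interpolation=cv2.INTER_CUBIC))
```

```text
[ 476.03243384 -207.65126317  251.06715569]
```

View pics/w6.png

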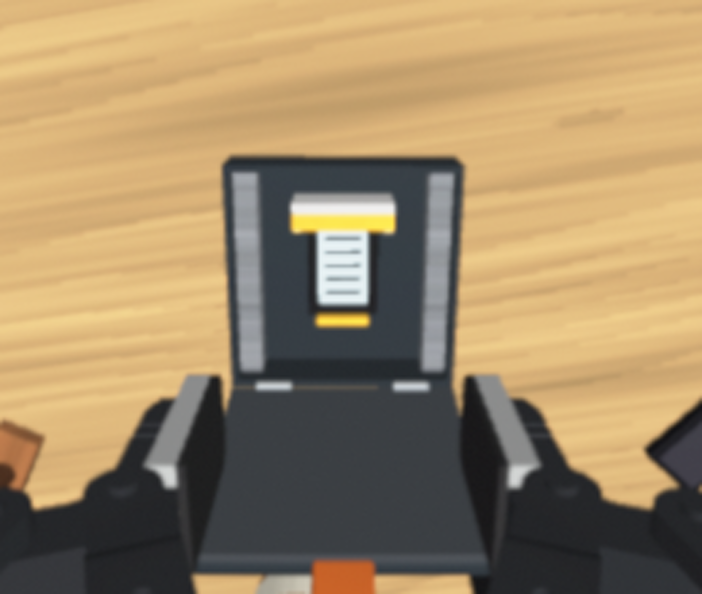

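The plate sits in the nest: ledge at (343,222), plate at (343,268), stop at (343,320), all in line. To close the lid, I'll go back to the tab.

Request:
servo_tool(
  travel=[
    [13, -2, 0],
    [13, -2, 0],
    [13, -2, 0],
    [13, -2, -3],
    [13, -2, -3],
    [13, -2, -4],
    [13, -2, -6],
    [13, -2, -6],
    [0, 0, 0],
    [0, 0, 0],
  ],
  rotation=[
    [-0.8, -4.94, 0],
    [-0.8, -4.94, 0],
    [-0.8, -4.94, 0],
    [-0.8, -4.94, 0],
    [-0.8, -4.94, 0],
    [-0.8, -4.94, 0],
    [-0.8, -4.94, 0],
    [-0.8, -4.94, 0],
    [0, 0, 0],
    [0, 0, 0],
  ],
  gripper=0.55,
)

```text
time_s: 27.28
position: [578.1, -222.6, 226.4]
orientation: [0.073, 0.938, -0.026, 0.338]
wrist_force: [-0.5, -0.5, 1.1]
gripper_width: 47.0
finger_force: 0.0
```

Run:
```python
from h import *
s=env.state();R=Rn.from_quat(s["orientation"]).as_matrix();p=s["position"];print(p,R[:,2],s["gripper_width"],s["wrist_force"])
T=np.array([635.5,-232,166.7]);d=T-p;print("delta",d,"in tool",R.T@d)
c=shot("wrist");f=c["frame"].astype(int);r,g,b=f[...,0],f[...,1],f[...,2]
o=((r>110)&(r-g>55)&(b<90)&(g<140)).astype(np.uint8)
nn,l,st,ce=cv2.connectedComponentsWithStats(o)
for i in range(1,nn):
    if st[i,4]>100: print(st[i],ce[i])
for q in ([620.8,-230.5,183],): print(proj(c,q))
```

```text
[ 578.05647829 -222.64007444  226.44286421] [ 0.63108037 -0.09813694 -0.7694847 ] 46.978290783711536 [-0.53260085 -0.48944429  1.05086478]
delta [ 57.44352171  -9.35992556 -59.74286421] in tool [-6.62823376 -0.41796696 83.14125353]
[ 88  90  23  38 439] [ 99.51936219 105.30751708]
[241 175  31  32 890] [255.95617978 190.01797753]
[254.45620644 200.37789533]
```

Request:
servo_tool(
  travel=[
    [7.2, -1.2, -7.5],
    [7.2, -1.2, -7.5],
    [7.2, -1.2, -7.5],
    [7.2, -1.2, -7.5],
    [7.2, -1.2, -7.5],
    [7.2, -1.2, -7.5],
    [7.2, -1.2, -7.5],
    [7.2, -1.2, -7.5],
    [0, 0, 0],
    [0, 0, 0],
  ],
  rotation=[
    [0, 0, 0],
    [0, 0, 0],
    [0, 0, 0],
    [0, 0, 0],
    [0, 0, 0],
    [0, 0, 0],
    [0, 0, 0],
    [0, 0, 0],
    [0, 0, 0],
    [0, 0, 0],
  ],
)

```text
time_s: 28.17
position: [637.8, -233.1, 168.3]
orientation: [0.072, 0.937, -0.027, 0.341]
wrist_force: [-1.6, -0.5, 1.1]
gripper_width: 47.5
finger_force: 0.0
```

Request:
servo_tool(
  travel=[
    [0, 0, 0],
    [0, 0, 0],
    [0, 0, 0],
    [0, 0, 0],
    [0, 0, 0],
    [0, 0, 0],
  ],
  rotation=[
    [0, 0, 0],
    [0, 0, 0],
    [0, 0, 0],
    [0, 0, 0],
    [0, 0, 0],
    [0, 0, 0],
  ],
  gripper=0.1,
  force=25,
)

```text
time_s: 28.67
position: [638.0, -232.6, 169.7]
orientation: [0.072, 0.937, -0.027, 0.342]
wrist_force: [1.0, 6.2, 1.1]
gripper_width: 24.8
finger_force: 25.6
```

Run:
```python
import numpy as np
a=np.radians(-8.95);e=np.array([np.cos(a),np.sin(a)])
u0=(638-598.5)/e[0]-25*np.sin(np.radians(40));z0=169.7-34.5+25*np.cos(np.radians(40));r=np.hypot(u0,z0);b=np.arctan2(z0,u0);print(u0,z0,r)
N=36;k=np.linspace(0,1,N+1);ang=b+np.radians(96)*k;ph=np.radians(40)*(1-k)
U=r*np.cos(ang)+25*np.sin(ph);Z=r*np.sin(ang)-25*np.cos(ph);print(34.5+Z[-1],598.5+U[-1]*e[0])
c=np.round(np.c_[U*e[0],U*e[1],Z]*2)/2;print(np.diff(c,axis=0).reshape(3,12,3).tolist(),40/N*.155,40/N*.988)
```

```text
23.91717060914307 154.35111107797445 156.19313858474086
17.15206540141575 444.3938645912441
[[[-7.5, 1.0, 1.0], [-7.5, 1.0, 0.0], [-7.5, 1.5, 0.0], [-7.5, 1.0, 0.0], [-7.5, 1.0, -1.0], [-7.5, 1.5, -1.0], [-7.5, 1.0, -1.5], [-7.5, 1.5, -1.5], [-7.5, 1.0, -2.0], [-7.5, 1.0, -2.0], [-7.0, 1.0, -3.0], [-7.0, 1.5, -3.0]], [[-7.0, 1.0, -3.0], [-7.0, 1.0, -3.5], [-6.5, 1.0, -4.0], [-6.5, 1.0, -4.0], [-6.5, 1.0, -4.5], [-6.0, 1.0, -4.5], [-6.0, 1.0, -5.0], [-5.5, 1.0, -5.0], [-5.5, 0.5, -5.5], [-5.5, 1.0, -5.5], [-5.0, 1.0, -5.5], [-4.5, 0.5, -6.0]], [[-4.5, 1.0, -6.5], [-4.0, 0.5, -6.0], [-4.0, 0.5, -6.5], [-3.5, 0.5, -7.0], [-3.0, 0.5, -6.5], [-3.0, 0.5, -7.0], [-3.0, 0.5, -7.0], [-2.0, 0.5, -7.0], [-2.0, 0.0, -7.0], [-2.0, 0.5, -7.5], [-1.0, 0.0, -7.0], [-1.0, 0.5, -7.5]]] 0.17222222222222222 1.0977777777777777
```

Request:
servo_tool(
  travel=[
    [-7.5, 2, 1],
    [-7.5, 1, 0],
    [-7.5, 1.5, 0],
    [-7.5, 1, 0],
    [-7.5, 1, -1],
    [-7.5, 1.5, -1],
    [-7.5, 1, -1.5],
    [-7.5, 1.5, -1.5],
    [-7.5, 1, -2],
    [-7.5, 1, -2],
    [-7, 1, -3],
    [-7, 1.5, -3],
  ],
  rotation=[
    [0.17, 1.1, 0],
    [0.17, 1.1, 0],
    [0.17, 1.1, 0],
    [0.17, 1.1, 0],
    [0.17, 1.1, 0],
    [0.17, 1.1, 0],
    [0.17, 1.1, 0],
    [0.17, 1.1, 0],
    [0.17, 1.1, 0],
    [0.17, 1.1, 0],
    [0.17, 1.1, 0],
    [0.17, 1.1, 0],
  ],
)

```text
time_s: 29.67
position: [549.0, -218.5, 155.9]
orientation: [0.074, 0.97, -0.019, 0.231]
wrist_force: [2.2, 1.9, 2.0]
gripper_width: 24.8
finger_force: 25.7
```

Request:
servo_tool(
  travel=[
    [-7, 1, -3],
    [-7, 1, -3.5],
    [-6.5, 1, -4],
    [-6.5, 1, -4],
    [-6.5, 1, -4.5],
    [-6, 1, -4.5],
    [-6, 1, -5],
    [-5.5, 1, -5],
    [-5.5, 0.5, -5.5],
    [-5.5, 1, -5.5],
    [-5, 1, -5.5],
    [-4.5, 0.5, -6],
  ],
  rotation=[
    [0.17, 1.1, 0],
    [0.17, 1.1, 0],
    [0.17, 1.1, 0],
    [0.17, 1.1, 0],
    [0.17, 1.1, 0],
    [0.17, 1.1, 0],
    [0.17, 1.1, 0],
    [0.17, 1.1, 0],
    [0.17, 1.1, 0],
    [0.17, 1.1, 0],
    [0.17, 1.1, 0],
    [0.17, 1.1, 0],
  ],
)

```text
time_s: 30.67
position: [475.6, -206.9, 98.7]
orientation: [0.076, 0.991, -0.01, 0.114]
wrist_force: [-5.7, 6.0, 7.4]
gripper_width: 24.8
finger_force: 32.5
```

Request:
servo_tool(
  travel=[
    [-4.5, 0.5, -6.5],
    [-4, 0.5, -6],
    [-4, 0.5, -6.5],
    [-3.5, 0.5, -7],
    [-3, 0.5, -6.5],
    [-3, 0.5, -7],
    [-3, 0.5, -7],
    [-2, 0.5, -7],
    [-2, 0, -7],
    [0, 0, 0],
  ],
  rotation=[
    [0.17, 1.1, 0],
    [0.17, 1.1, 0],
    [0.17, 1.1, 0],
    [0.17, 1.1, 0],
    [0.17, 1.1, 0],
    [0.17, 1.1, 0],
    [0.17, 1.1, 0],
    [0.17, 1.1, 0],
    [0.17, 1.1, 0],
    [0, 0, 0],
  ],
)

```text
time_s: 31.5
position: [445.0, -202.0, 36.7]
orientation: [0.076, 0.997, -0.002, 0.025]
wrist_force: [-6.0, 5.0, 0.8]
gripper_width: 24.6
finger_force: 36.4
```

Request:
servo_tool(
  travel=[
    [-2, 0.5, -7.5],
    [-1, 0, -7],
    [0, 0, 0],
    [0, 0, 0],
  ],
  rotation=[
    [0.17, 1.1, 0],
    [0.17, 1.1, 0],
    [0, 0, 0],
    [0, 0, 0],
  ],
)

```text
time_s: 31.83
position: [442.0, -201.5, 22.7]
orientation: [0.076, 0.997, -0.001, 0.006]
wrist_force: [-5.7, 4.7, 0.0]
gripper_width: 24.5
finger_force: 36.9
```

Request:
servo_tool(
  travel=[
    [0, 0, -3],
    [0, 0, -2],
    [0, 0, 0],
    [0, 0, 0],
  ],
  rotation=[
    [0, 0, 0],
    [0, 0, 0],
    [0, 0, 0],
    [0, 0, 0],
  ],
)

```text
time_s: 32.17
position: [441.6, -201.5, 18.0]
orientation: [0.076, 0.997, -0.001, 0.006]
wrist_force: [-7.9, 5.1, 1.0]
gripper_width: 24.8
finger_force: 37.2
```

Request:
servo_tool(
  travel=[
    [0, 0, -2],
    [0, 0, 0],
    [0, 0, 0],
  ],
  rotation=[
    [0, 0, 0],
    [0, 0, 0],
    [0, 0, 0],
  ],
)

```text
time_s: 32.42
position: [441.5, -201.5, 16.0]
orientation: [0.076, 0.997, -0.001, 0.006]
wrist_force: [-7.5, 4.8, 1.2]
gripper_width: 24.8
finger_force: 37.3
```

Request:
servo_tool(
  travel=[
    [0, 0, -2],
    [0, 0, 0],
    [0, 0, 0],
  ],
  rotation=[
    [0, 0, 0],
    [0, 0, 0],
    [0, 0, 0],
  ],
)

```text
time_s: 32.67
position: [441.5, -201.5, 14.0]
orientation: [0.076, 0.997, -0.001, 0.006]
wrist_force: [-7.8, 4.3, 0.7]
gripper_width: 24.6
finger_force: 37.4
```

Request:
servo_tool(
  travel=[
    [0.5, 0, -2],
    [0.5, 0, 0],
    [0, 0, 0],
  ],
  rotation=[
    [0, 0, 0],
    [0, 0, 0],
    [0, 0, 0],
  ],
)

```text
time_s: 32.92
position: [441.6, -201.4, 11.8]
orientation: [0.077, 0.997, -0.001, 0.005]
wrist_force: [-10.8, 4.1, 1.1]
gripper_width: 24.7
finger_force: 37.6
```

Request:
servo_tool(
  travel=[
    [0, 0, -2],
    [0, 0, 0],
    [0, 0, 0],
  ],
  rotation=[
    [0, 0, 0],
    [0, 0, 0],
    [0, 0, 0],
  ],
)

```text
time_s: 33.17
position: [441.9, -201.6, 10.5]
orientation: [0.077, 0.997, -0.001, 0.006]
wrist_force: [-12.6, 4.8, 11.7]
gripper_width: 24.9
finger_force: 39.4
```

Run:
```python
from h import *
for n in ("top","scene"):
    c=shot(n);f=c["frame"].astype(int);r,g,b=f[...,0],f[...,1],f[...,2]
    o=((r>130)&(r-g>60)&(g-b>20)&(b<90)).astype(np.uint8)
    nn,l,st,ce=cv2.connectedComponentsWithStats(o)
    for i in range(1,nn):
        if st[i,4]>8: print(n,st[i],ce[i])
    for m in optics.masks_of(n,"lid")[:1]:
        p=np.argwhere(m["region"]);print(n,m["score"],m["position"],p.min(0),p.max(0),len(p))
```

```text
top 0.83 [300.4, 197.6] [180 280] [224 331] 1326
scene [201 202   8   7  41] [203.92682927 204.87804878]
```

Request:
servo_tool(
  travel=[
    [0, 0, -1],
    [0, 0, 0],
    [0, 0, 0],
  ],
  rotation=[
    [0, 0, 0],
    [0, 0, 0],
    [0, 0, 0],
  ],
)

```text
time_s: 33.62
position: [442.1, -201.6, 10.2]
orientation: [0.076, 0.997, -0.001, 0.006]
wrist_force: [-15.7, 6.6, 23.4]
gripper_width: 25.0
finger_force: 40.8
```

Request:
servo_tool(
  travel=[
    [0, 0, 0],
    [0, 0, 0],
    [0, 0, 0],
    [0, 0, 0],
    [0, 0, 10],
    [0, 0, 20],
    [0, 0, 25],
    [0, 0, 0],
    [0, 0, 0],
  ],
  rotation=[
    [0, 0, 0],
    [0, 0, 0],
    [0, 0, 0],
    [0, 0, 0],
    [0, 0, 0],
    [0, 0, 0],
    [0, 0, 0],
    [0, 0, 0],
    [0, 0, 0],
  ],
  gripper=0.6,
)

```text
time_s: 34.37
position: [447.4, -203.8, 66.3]
orientation: [0.076, 0.997, -0.003, 0.011]
wrist_force: [-0.5, 0.4, 0.2]
gripper_width: 51.3
finger_force: 0.0
```

Request:
servo_tool(
  travel=[
    [10, -2, 0],
    [10, -2, 0],
    [10, -2, 0],
    [10, -1, 0],
    [0, 0, 0],
    [0, 0, 0],
    [0, 0, 0],
    [0, 0, 0],
  ],
  rotation=[
    [0, 0, 0],
    [0, 0, 0],
    [0, 0, 0],
    [0, 0, 0],
    [0, 0, 0],
    [0, 0, 0],
    [0, 0, 0],
    [0, 0, 0],
  ],
  gripper=0.0,
)

```text
time_s: 35.03
position: [485.5, -209.6, 64.8]
orientation: [0.076, 0.997, -0.002, 0.009]
wrist_force: [-0.8, -0.6, 0.4]
gripper_width: -0.4
finger_force: 0.0
```

Request:
servo_tool(
  travel=[
    [0, 0, -10],
    [0, 0, -10],
    [0, 0, -5],
    [0, 0, -3],
    [0, 0, 0],
    [0, 0, 0],
  ],
  rotation=[
    [0, 0, 0],
    [0, 0, 0],
    [0, 0, 0],
    [0, 0, 0],
    [0, 0, 0],
    [0, 0, 0],
  ],
)

```text
time_s: 35.53
position: [486.3, -209.9, 37.0]
orientation: [0.076, 0.997, -0.002, 0.009]
wrist_force: [0.1, -0.3, -0.6]
gripper_width: 0.0
finger_force: 0.0
```

Request:
servo_tool(
  travel=[
    [0, 0, -3],
    [0, 0, -2],
    [0, 0, 0],
    [0, 0, 0],
  ],
  rotation=[
    [0, 0, 0],
    [0, 0, 0],
    [0, 0, 0],
    [0, 0, 0],
  ],
)

```text
time_s: 35.87
position: [486.4, -209.9, 32.2]
orientation: [0.076, 0.997, -0.002, 0.01]
wrist_force: [-0.8, 0.7, -0.2]
gripper_width: -0.2
finger_force: 0.0
```

Request:
servo_tool(
  travel=[
    [0, 0, -2],
    [0, 0, -1],
    [0, 0, 0],
    [0, 0, 0],
  ],
  rotation=[
    [0, 0, 0],
    [0, 0, 0],
    [0, 0, 0],
    [0, 0, 0],
  ],
)

```text
time_s: 36.2
position: [486.4, -209.9, 29.2]
orientation: [0.076, 0.997, -0.002, 0.01]
wrist_force: [-0.6, -0.1, -0.4]
gripper_width: -0.3
finger_force: 0.0
```

Request:
servo_tool(
  travel=[
    [0, 0, -1],
    [0, 0, -1],
    [0, 0, 0],
    [0, 0, 0],
  ],
  rotation=[
    [0, 0, 0],
    [0, 0, 0],
    [0, 0, 0],
    [0, 0, 0],
  ],
)

```text
time_s: 36.53
position: [486.4, -209.9, 27.2]
orientation: [0.076, 0.997, -0.002, 0.01]
wrist_force: [1.2, 0.9, -0.1]
gripper_width: 0.1
finger_force: 0.0
```

Request:
servo_tool(
  travel=[
    [0, 0, -1],
    [0, 0, -1],
    [0, 0, 0],
    [0, 0, 0],
  ],
  rotation=[
    [0, 0, 0],
    [0, 0, 0],
    [0, 0, 0],
    [0, 0, 0],
  ],
)

```text
time_s: 36.87
position: [486.5, -210.0, 25.4]
orientation: [0.076, 0.997, -0.002, 0.01]
wrist_force: [-1.2, 0.2, 1.5]
gripper_width: 0.2
finger_force: 1.0
```

Request:
servo_tool(
  travel=[
    [0, 0, -1],
    [0, 0, 0],
    [0, 0, 0],
  ],
  rotation=[
    [0, 0, 0],
    [0, 0, 0],
    [0, 0, 0],
  ],
)

```text
time_s: 37.12
position: [486.5, -210.0, 25.1]
orientation: [0.076, 0.997, -0.002, 0.01]
wrist_force: [-2.7, 1.8, 12.9]
gripper_width: -0.2
finger_force: 6.7
```

Request:
servo_tool(
  travel=[
    [0, 0, -1],
    [0, 0, 0],
    [0, 0, 0],
  ],
  rotation=[
    [0, 0, 0],
    [0, 0, 0],
    [0, 0, 0],
  ],
)

```text
time_s: 37.37
position: [486.6, -210.1, 24.9]
orientation: [0.076, 0.997, -0.002, 0.01]
wrist_force: [-7.2, 3.6, 24.8]
gripper_width: -0.0
finger_force: 12.5
```

The lid is hard against its stop under 25 N. Retreating.

Request:
servo_tool(
  travel=[
    [0, 0, 10],
    [0, 0, 20],
    [0, 0, 25],
    [-5, 0, 30],
    [-10, 0, 30],
    [-15, 0, 30],
    [-20, 5, 30],
    [-10, 5, 20],
    [0, 0, 0],
    [0, 0, 0],
    [0, 0, 0],
  ],
  rotation=[
    [0, 0, 0],
    [0, 0, 0],
    [0, 0, 0],
    [0, 0, 0],
    [0, 0, 0],
    [0, 0, 0],
    [0, 0, 0],
    [0, 0, 0],
    [0, 0, 0],
    [0, 0, 0],
    [0, 0, 0],
  ],
)

```text
time_s: 38.28
position: [426.5, -199.9, 217.7]
orientation: [0.076, 0.997, -0.002, 0.01]
wrist_force: [0.3, -0.8, 0.1]
gripper_width: -0.2
finger_force: 0.0
```

Run:
```python
from h import *
for n in ("scene","wrist"):
    c=shot(n);f=c["frame"].astype(int);r,g,b=f[...,0],f[...,1],f[...,2]
    o=((r>150)&(r-g>70)&(g-b>20)&(b<90)).astype(np.uint8)
    nn,l,st,ce=cv2.connectedComponentsWithStats(o)
    for i in range(1,nn):
        if st[i,4]>20: print(n,st[i],ce[i],onz(c,ce[i],46.5))
s=env.state();print(s["wrist_force"],s["time_s"],s["position"])
```

```text
scene [200 202   8   7  40] [203.5  204.65] [ 444.0824208  -202.06922985   46.5       ]
wrist [248 169  20  23 443] [257.28442438 180.03611738] [ 446.56736936 -201.36840497   46.5       ]
[0.82494646 0.19852808 0.9163328 ] 38.3833 [ 426.21776305 -199.70675043  217.04680629]
```

```bash
python3 -c "
from h import *
print(order.close_job())"
```

```text
the job is handed in; nothing more can be done
None
```

The plate is in the nest with its front edge under the yellow ledge, the lid was pressed down to its hard stop, and the job is handed in (38 s used); handing in returned no verdict, so I can't confirm it passed.

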